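# Sterilise a returned room key

## Task

A guest has left a brass room key lying on the front desk: lay it flat inside the steriliser box, then shut the box's lid fully. Only once the lid is down, turn the minutes sleeve on the sloping front back to 3 and leave it clicked in there. Do not knock or shift the bottle, the tankard or the iron doorstop.

Things in the scene. Friction and masses are not known exactly. Their poses are not given: they have to be found in the camera images.
- steriliser: White tabletop UV steriliser for keys, fixed, 255 mm deep (its x), 240 mm wide (y), 105 mm high without lid. Origin: centre of underside; z up, front is -x. The front 90 mm is a console whose face slopes 30 degrees from horizontal, from 53 mm high at x = -127.5 mm up to 105 mm at x = -37.5 mm, and carries the minutes sleeve. Behind it is an open-topped chamber.
- chamber (a point): Centre of the chamber floor (50 mm above the desk), axes as the steriliser's. Inside, the chamber is 138 mm (x) by 200 mm (y) and 55 mm deep from rim to floor; its walls are 16 mm thick at the front, 20 mm at the sides, 11 mm at the back.
- lid (a joint): Angle of the steriliser's lid in rad: 0 fully shut on the rim, 1.57 upright, stop at 1.75. A stiff hinge along the back keeps it where it is left; about 1 to 5 N at its free edge moves it. It starts about upright. It is a panel 236 mm wide, 155 mm from hinge to free edge, 14 mm thick, its outer face 14 mm from the hinge line's plane; an aluminium lip 20 mm thick forms the last 14 mm.
- lid_hinge (a point): On the lid's hinge line, at the middle of its width: 123.5 mm behind (+x) the steriliser's origin and 105 mm above the desk, the line running along the steriliser's y at the level of the lid's underside. It turns with the lid. Shut, the lid lies from 105 to 119 mm above the desk (lip to 125 mm) and reaches 155 mm forward of the hinge.
- lid_edge (a point): Middle of the lid's free edge, on the aluminium lip, 10 mm above the lid's underside; moves with the lid.
- dial (a joint): Setting of the minutes sleeve in rad: its number x 0.5236 (3 = 1.571, 10 = 5.236; stops at 0 and 10). Clockwise as seen facing the panel makes it grow. A sprung detent clicks at every number (each 0.5236 rad) and pulls the released sleeve in from up to 0.2 rad either side; turning it takes about 0.12 N m. It starts on a number from 5 to 10.
- dial_grip (a point): On the sleeve's axis, 30 mm out from the sloping panel. z points straight out of the panel, 30 degrees from vertical, leaning to the front; x points to the sleeve's own 0 and turns with it. The sleeve is a fluted aluminium cylinder, 50 mm in diameter, standing 42 mm out of the panel, with a black flange 77 mm in diameter, 4 mm thick, at its foot.
- index (a point): Where the fixed white wedge mark on the panel meets the flange, at the flange's uphill side: the number next to it is the one set. The flange turns with the sleeve and carries the white numbers 0 to 10 counter-clockwise, one every 30 degrees, with a small plain steel bar in the empty place between 10 and 0.
- key: Loose brass key lying flat, 108 mm long, 10 mm thick, about 0.12 kg. Origin: underside of its middle, below the shank's centre line, close to its centre of mass. x runs along the shank to the bit end (+54 mm); the ring-shaped bow, 40 mm across, lies at -54 to -14 mm. The shank, 10 mm in diameter, is clear to grip from -9 to +33 mm; the bit stands 22 mm out to +y at +35 to +49 mm.
- key_bow (a point): Centre of the key's ring-shaped bow, at mid thickness.
- key_bit (a point): On the key's shank near the bit end, 48 mm from the middle, at mid thickness.
- bottle: Tall green glass bottle, loose, upright, 74 mm in diameter and 290 mm tall. Origin: centre of its underside.
- tankard: Pewter tankard, loose, upright, 90 mm in diameter and 115 mm tall, with a loop handle reaching 82 mm from its axis on its +y side. Origin: centre of its underside.
- doorstop: Horseshoe-shaped iron doorstop, loose, lying flat, about 112 by 112 mm and 22 mm thick, 1.4 kg. Origin: centre of the curve, underside; it opens to its -x.
- key_stand: Dark wooden slotted stand, fixed, 190 mm (its x) by 62 mm (y), 54 mm tall, with four brass keys upright in it, 126 mm high in all. Origin: centre of its underside.
Not all that is in view belongs to the job. Several things look just like the key: the one meant starts nearest to the robot's base.

How it is judged:
By the outcome, as a careful person would: the job done as asked, in the order asked, and still so for the second after the job is handed in, with the robot touching nothing.
It also fails if it takes over 72 s, if anything falls off the work surface, if the arm or the gripper's body presses on something with over 40 N, if the wrist force passes 120 N, or if a joint passes its speed limit or range.

## Robot

A 7-joint arm with a two-finger parallel gripper is mounted at the origin on the work surface. World frame = base frame: x ahead of the robot, y to its left, z up, the work surface at z = 0. Lengths are in m, angles in rad, forces in N, time in s.
With the tool pointing down it reaches from about 0.4 to 0.85 m from the base axis. Payload 4.5 kg.
Tool frame: the origin (TCP) lies on the centre line of the jaws, within the pads' length; the fingertips stand ahead of it and the grasp point (between the pads) lies 3 mm ahead of it (arm.nose_length is the z of the fingertips in the tool frame, in m); z points along the fingers, y is the line along which they close (so a half turn about z gives the same grasp; the last joint's range is limited). The gripper opens to 88 mm and grips with 3 to 60 N. Pads are 18 mm wide; open, the fingers measure 123 mm over their backs; the gripper's body (75 mm by 187 mm) begins 45 mm behind the grasp point.
Start: joints at [1.382, 0.689, -0.195, 1.565, 0.157, 0.902, -0.215], TCP at [0.138, -0.61, 0.226] pointing down, gripper open.
Joint ranges: [-3.01, 3.01], [-0.46, 2.08], [-1.47, 1.51], [0.13, 2.56], [-1, 4.14], [0.04, 2.09], [-2.66, 2.66]. Speed limits (rad/s): [2.57, 2.57, 3.14, 3.14, 3.14, 3.14, 3.14].

## Interface

Orientations are given as a 3x3 rotation matrix whose columns are the frame's x, y, z axes.
In Python, from cell import status, imaging, arm gives the robot as it stands. The module is installed in compiled form; this text tells all that it offers.
- The arm moves only by the tool move_arm, never from a script. Its argument "increments" is a list of rows, each a list of 3 entries, a list of its own where there are three numbers: the shift along the tool's x, y, z in m, then the turn about the tool's z in rad, then the opening, from 0 (shut) to 1 (fully open). A call has 1 to 20 rows; each row shifts and turns the commanded pose from where the row before left it, along the tool's axes as they then stand; what a row does not reach is not made up. A row lasts 1/10 s, in which the tool goes at most 50 mm and 8.59 degrees, less where a joint would pass 70% of its speed; a pose out of reach is approached as far as the arm can. A call with a gripper value outside its range is refused whole. The fingers move at their own pace and stop on an object; "squeeze" is the grip in N (left out, the last holds). Time passes only in rows, so rows that do not move let the fingers close. It gives the time, the measured TCP pose, the force, the opening and the grip force at its end, in the units of the state.
- status.get_state(): the state, without advancing time (a new reading comes with each control period).
- imaging.get_image(name): name is "scene" or "top" or "wrist"; returns the picture (420x560x3 uint8, red, green, blue); there is no depth.
- imaging.camera_model(name): a dict with "intrinsics" (3x3 intrinsics, pixels), "world_from_camera" (4x4, takes a point from camera to world coordinates). Camera axes: x right, y up, looking along -z (the intrinsics and any distortion apply to the point x, -y, -z); pixel columns grow to the right and rows downward; lengths in m; the calibration is good to about 2 mm. The wrist camera is an equidistant fisheye: a pixel r from the principal point sees the ray r / f radians off the axis. A picture is of the moment at which its call begins: read the wrist's pose just before it. camera_model takes no time and is no camera call; for the wrist camera it gives the pose at the moment of the call.
- arm.finish_job(): hands the job in; it is judged then, once.
The state is a dict: "time_s": time; "q": joint angles; "joint_vel": joint speeds; "joint_efforts": joint torques, N m; "eef_pos": TCP position; "tool_rot": TCP orientation; "force": force on the tool from outside, world axes, zero at the start; "ft_torque": the same for the moment, N m; "grip_width": opening from 0.0 (shut) to 1.0 (fully open); "gripper_force": force on a finger pad.
Only numpy, scipy, OpenCV 4.12 (cv2) and the standard library are available. Lean on these libraries where they do the work, as an engineer would, in place of code of your own. Each camera call takes 0.05 s, during which the arm holds its last target. There are 200 camera calls.

## Working session

There is one attempt and no reset: what is moved stays moved. The work goes in short steps, Python scripts to look and compute and a tool call to move; the robot and the scene stay as the last step left them, time stands still between calls to the robot, and variables do not carry over. Pictures are saved under pics/ and viewed, at most 10 in all, crops included, and the job is handed in when it is done.

Besides the shell and the picture viewer there is one more tool, called after "Call:" as a command line: name --argument value ..., lists and objects as JSON in quotes. move_arm: Moves the arm, as the interface text tells. Its arguments: {"type":"object","properties":{"increments":{"type":"array","items":{"type":"array"}},"squeeze":{"type":"number"}},"required":["increments"]}

```bash
mkdir -p pics; cat > h.py <<'E'
import numpy as np, cv2
from cell import status, imaging, arm
def save(n,im): cv2.imwrite('pics/'+n+'.png',im[:,:,::-1])
def ray(m,u,v,fish=False):
    K=np.array(m['intrinsics']);T=np.array(m['world_from_camera'])
    x=(u-K[0,2])/K[0,0];y=(v-K[1,2])/K[1,1]
    if fish:
        r=np.hypot(x,y);s=np.sinc(r/np.pi); d=np.array([x*s,-y*s,-np.cos(r)])
    else: d=np.array([x,-y,-1.])
    d=T[:3,:3]@d
    return T[:3,3],d/np.linalg.norm(d)
def onz(m,u,v,z,fish=False):
    o,d=ray(m,u,v,fish);return o+d*(z-o[2])/d[2]
def tri(r1,r2):
    (o1,d1),(o2,d2)=r1,r2
    A=np.c_[d1,-d2];t=np.linalg.lstsq(A,o2-o1,rcond=None)[0]
    a=o1+d1*t[0];b=o2+d2*t[1];return (a+b)/2,np.linalg.norm(a-b)
def proj(m,p,fish=False):
    K=np.array(m['intrinsics']);T=np.array(m['world_from_camera'])
    c=T[:3,:3].T@(np.asarray(p)-T[:3,3]);x,y,z=c[0],-c[1],-c[2]
    if fish:
        r=np.hypot(x,y);th=np.arctan2(r,z);x,y=x/r*th,y/r*th
    else: x,y=x/z,y/z
    return np.array([K[0,0]*x+K[0,2],K[1,1]*y+K[1,2]])
E
python3 - <<'E'
from h import *
np.set_printoptions(precision=3,suppress=True)
s=status.get_state();print(s['time_s'],s['eef_pos'],s['tool_rot'],s['force'],arm.nose_length)
ims=[]
for n in['scene','top','wrist']:
    im=imaging.get_image(n);ims.append(im);np.save('pics/'+n+'0.npy',im);save(n+'0',im);m=imaging.camera_model(n);print(n,m)
    np.save('pics/'+n+'0m.npy',m,allow_pickle=True)
E
```

```text
0.0 [ 0.138 -0.609  0.225] [[ 0.975  0.221 -0.001]
 [ 0.221 -0.975  0.002]
 [-0.    -0.002 -1.   ]] [ 0.092 -0.207  0.745] 0.022
scene {'intrinsics': array([[492.523,   0.   , 278.823],
       [  0.   , 492.523, 213.051],
       [  0.   ,   0.   ,   1.   ]]), 'world_from_camera': array([[ 0.741, -0.461,  0.489,  1.218],
       [ 0.672,  0.514, -0.533, -0.839],
       [-0.006,  0.723,  0.691,  1.023],
       [ 0.   ,  0.   ,  0.   ,  1.   ]])}
top {'intrinsics': array([[439.032,   0.   , 282.852],
       [  0.   , 439.032, 218.398],
       [  0.   ,   0.   ,   1.   ]]), 'world_from_camera': array([[ 0.075,  0.972, -0.222,  0.308],
       [-0.997,  0.074, -0.012, -0.137],
       [ 0.005,  0.222,  0.975,  1.219],
       [ 0.   ,  0.   ,  0.   ,  1.   ]])}
wrist {'intrinsics': array([[325.192,   0.   , 278.932],
       [  0.   , 325.192, 209.076],
       [  0.   ,   0.   ,   1.   ]]), 'world_from_camera': array([[ 0.221,  0.936,  0.274,  0.208],
       [-0.975,  0.213,  0.06 , -0.594],
       [-0.002, -0.281,  0.96 ,  0.384],
       [ 0.   ,  0.   ,  0.   ,  1.   ]])}
```

View pics/scene0.png

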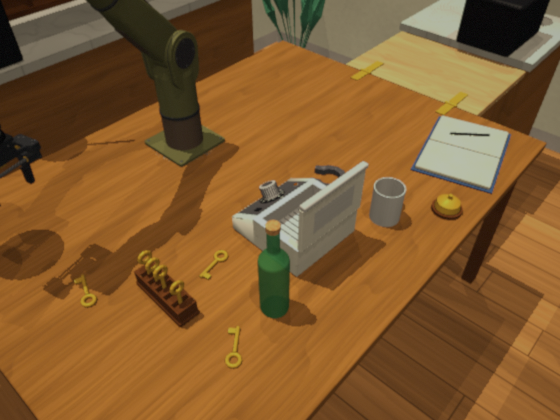

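View pics/top0.png

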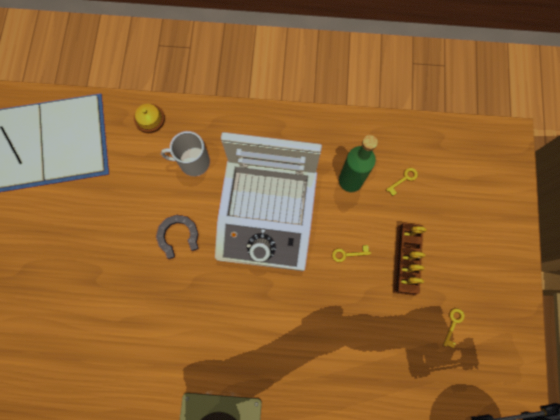

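The scene view shows the steriliser at about (300,220), the bottle at (274,280), the tankard at (388,203) and the doorstop behind the box at (330,172). In the top view the box spans (218–318, 135–268) and the dial is at (260,247).

Loose key candidates in the top view are (350,253), (403,181) and (455,328), plus four keys in the stand at (410,258). I'll measure each one's distance to the base.

```bash
python3 - <<'E'
from h import *
np.set_printoptions(precision=4,suppress=True)
L=lambda n:(np.load(f'pics/{n}0.npy'),np.load(f'pics/{n}0m.npy',allow_pickle=True).item())
im,m=L('top');im2,m2=L('scene')
def blobs(im):
    h=cv2.cvtColor(im,cv2.COLOR_RGB2HSV)
    k=cv2.inRange(h,(22,150,90),(35,255,255))
    n,l,st,c=cv2.connectedComponentsWithStats(k)
    return [(st[i,4],c[i],st[i,:4],np.argwhere(l==i)[:,::-1]) for i in range(1,n) if st[i,4]>40]
for a,c,b,p in blobs(im):
    P=np.array([onz(m,u,v,.005) for u,v in p])[:,:2]
    mu=P.mean(0);d=np.linalg.svd(P-mu,full_matrices=False)[2][0];t=(P-mu)@d
    print('top',a,c,mu,'r',np.hypot(*mu),'len',np.ptp(t),'ang',np.degrees(np.arctan2(d[1],d[0])),'ends',mu+d*t.min(),mu+d*t.max())
for a,c,b,p in blobs(im2): print('scene',a,c,onz(m2,*c,.005))
# steriliser rough corners (body bottom front z~.05)
for q in[(218,265),(305,269)]: print('front lip',onz(m,*q,.053))
print('dial',onz(m,260,247,.11))
big=cv2.resize(im[190:290,200:420],None,fx=3.6,fy=3.6,interpolation=cv2.INTER_CUBIC);save('cropA',big)
E
```

```text
top 364 [146.4451 115.3022] [0.8683 0.3089] r 0.921582814849642 len 0.06765666175178528 ang -101.23400848227467 ends [0.8748 0.342 ] [0.8616 0.2756]
top 191 [402.4084 180.2723] [ 0.723  -0.4587] r 0.8562299092432758 len 0.10433664327844847 ang 133.5352089891992 ends [ 0.7573 -0.4947] [ 0.6855 -0.4191]
top 214 [350.3785 253.2009] [ 0.4988 -0.3168] r 0.5908858458525258 len 0.10508210530813361 ang -75.6475589760924 ends [ 0.4863 -0.2679] [ 0.5123 -0.3697]
top 139 [455.8273 317.6331] [ 0.3449 -0.6083] r 0.6992861123819432 len 0.06246452441164105 ang 157.10732463336348 ends [ 0.3681 -0.6181] [ 0.3105 -0.5938]
scene 185 [367.2432  69.7027] [0.1829 0.8601 0.005 ]
scene 245 [452.0041 102.3755] [0.5819 0.8595 0.005 ]
scene 183 [446.6612 202.1749] [0.8481 0.324  0.005 ]
scene 126 [212.9683 264.0794] [ 0.5001 -0.3202  0.005 ]
scene 83 [ 86.9036 297.6145] [ 0.3441 -0.6098  0.005 ]
scene 196 [233.4898 347.0663] [ 0.7235 -0.459   0.005 ]
front lip [0.4331 0.0402 0.053 ]
front lip [ 0.4399 -0.1912  0.053 ]
dial [ 0.4808 -0.0704  0.11  ]
```

View pics/cropA.png

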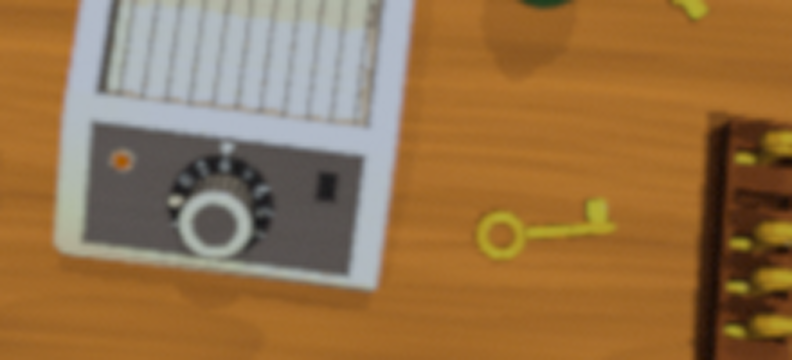

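The crop shows the loose key at top-view pixel (350,253), lying flat. Its bow is at the left and its bit is at the right end, pointing up (+x). It is 0.59 m from the base; the other loose keys are at 0.70 m and 0.86 m, so this is the one meant. Next I'll move the wrist camera to a spot that sees both the key and the box.

Call:
move_arm --increments '[[[0.03,-0.024,-0.006],0,1],[[0.03,-0.024,-0.006],0,1],[[0.03,-0.024,-0.006],0,1],[[0.03,-0.024,-0.006],0,1],[[0.03,-0.024,-0.006],0,1],[[0.03,-0.024,-0.006],0,1],[[0.03,-0.024,-0.006],0,1],[[0.03,-0.024,-0.006],0,1],[[0.03,-0.024,-0.006],0,1],[[0.03,-0.024,-0.006],0,1],[[0.03,-0.024,-0.006],0,1],[[0.03,-0.024,-0.006],0,1],[[0,0,0],0,1],[[0,0,0],0,1]]'

```text
time_s: 1.55
eef_pos: [0.4258, -0.2484, 0.2982]
tool_rot: [[0.975, 0.223, -0.0], [0.223, -0.975, -0.0], [-0.0, 0.0, -1.0]]
force: [-0.6, -0.8, -0.5]
grip_width: 1.0
gripper_force: 0.0
```

```bash
python3 - <<'E'
from h import *
np.set_printoptions(precision=4,suppress=True)
m=imaging.camera_model('wrist');s=status.get_state();im=imaging.get_image('wrist')
print(s['time_s'],s['eef_pos'],s['tool_rot'],s['q'],s['force']);np.save('pics/w1.npy',im);np.save('pics/w1m.npy',m,allow_pickle=True)
save('w1',cv2.resize(im,(800,600)))
L=lambda n:(np.load(f'pics/{n}0.npy'),np.load(f'pics/{n}0m.npy',allow_pickle=True).item())
t,mt=L('top');sc,ms=L('scene')
print('bottle base',onz(ms,274,305,0), 'cork top',tri(ray(mt,370,142),ray(ms,272.5,226)))
print('tankard top',tri(ray(mt,190,146),ray(ms,389,189)),'lid edge corners',[onz(mt,*q,.26) for q in((223,136),(320,143))])
E
```

```text
1.55 [ 0.4258 -0.2484  0.2982] [[ 0.9748  0.2233 -0.0003]
 [ 0.2233 -0.9748 -0.0001]
 [-0.0003  0.0001 -1.    ]] [ 0.5774  0.4246 -0.2124  1.8544  0.1138  0.8745 -1.0354] [-0.6071 -0.8027 -0.4962]
bottle base [ 0.7109 -0.3059  0.    ] cork top (array([ 0.7131, -0.3088,  0.2853]), np.float64(0.0013891700410065448))
tankard top (array([0.7397, 0.1411, 0.1131]), np.float64(0.002164883566012059)) lid edge corners [array([0.7123, 0.0296, 0.26  ]), array([ 0.7122, -0.1977,  0.26  ])]
```

View pics/w1.png

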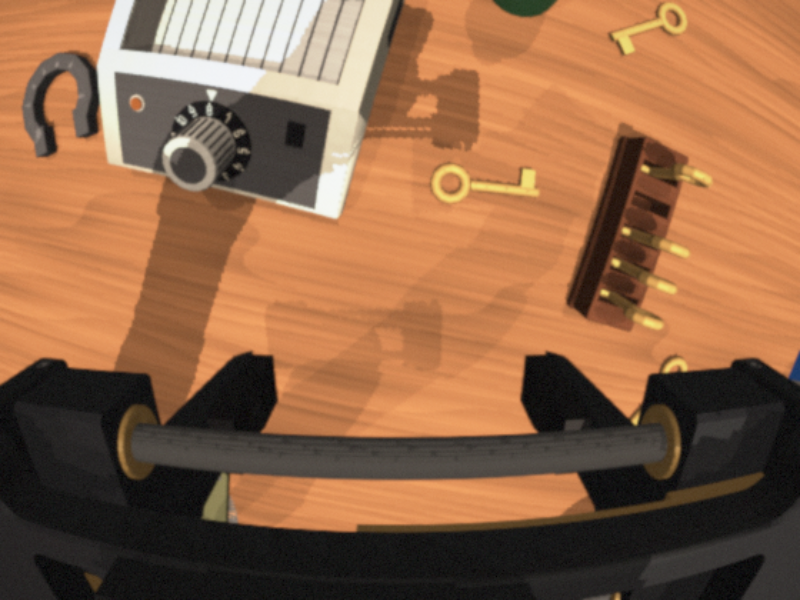

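The wrist view shows the key at (485,185) with its bit up at (528,180). The dial sleeve is at (200,155) with the index at (211,97), and the box front edge runs from (110,162) to (337,217). Next I'll measure the key from two views.

```bash
cat >> h.py <<'E'
def keyfit(im,m,z,near,fish):
    h=cv2.cvtColor(im,cv2.COLOR_RGB2HSV)
    k=cv2.inRange(h,(18,110,80),(36,255,255))
    k=cv2.morphologyEx(k,cv2.MORPH_CLOSE,np.ones((3,3)))
    n,l,st,c=cv2.connectedComponentsWithStats(k)
    u=proj(m,near,fish)
    i=min((i for i in range(1,n) if st[i,4]>60),key=lambda i:np.hypot(*(c[i]-u)))
    px=np.argwhere(l==i)[:,::-1]
    P=np.array([onz(m,a,b,z,fish) for a,b in px])[:,:2]
    mu=P.mean(0);d=np.linalg.svd(P-mu,full_matrices=False)[2][0]
    for _ in range(3):
        q=np.array([-d[1],d[0]]);t=(P-mu)@d;w=(P-mu)@q
        # bow end: larger mean width at the ends
        a=np.ptp(w[t<t.min()+.04]);b=np.ptp(w[t>t.max()-.02])
        if b>a: d=-d;continue
        s=(t-t.min()>.048)&(t-t.min()<.085)
        pf=np.polyfit(t[s],w[s],1);mu=mu+q*np.polyval(pf,0);d=d+q*pf[0];d/=np.linalg.norm(d)
    t=(P-mu)@d
    return (mu+d*(t.min()+t.max())/2),np.arctan2(d[1],d[0]),np.ptp(t),mu+d*(t.min()+.02),mu+d*(t.max()-.006),st[i]
E
python3 - <<'E'
from h import *
np.set_printoptions(precision=4,suppress=True)
L=lambda n:(np.load(f'pics/{n}.npy'),np.load(f'pics/{n}m.npy',allow_pickle=True).item())
R={}
for n,f in(('w1',1),('top0',0),('scene0',0)):
    im,m=L(n);c,a,l,b,e,st=keyfit(im,m,.005,(.5,-.318,.005),f);print(n,c,np.degrees(a),l,b,e,st)
    R[n]=(ray(m,*proj(m,[*b,.005],f),f),ray(m,*proj(m,[*e,.005],f),f))
for p,q in(('w1','top0'),('w1','scene0'),('top0','scene0')): print(p,q,'bow',tri(R[p][0],R[q][0]),'bit',tri(R[p][1],R[q][1]))
im,m=L('w1');save('dial1',cv2.resize(im[50:145,70:245],None,fx=4.5,fy=4.5,interpolation=cv2.INTER_CUBIC))
E
```

```text
w1 [ 0.4972 -0.3198] -81.82124963021845 0.10519129526753984 [ 0.4925 -0.2876] [ 0.5038 -0.366 ] [303 115  74  27 686]
top0 [ 0.4968 -0.3198] -81.60975557196753 0.11023088733599506 [ 0.4917 -0.285 ] [ 0.504  -0.3684] [332 244  40  19 322]
scene0 [ 0.4966 -0.3184] -78.27611199173924 0.11173180471779286 [ 0.4893 -0.2833] [ 0.5067 -0.3672] [199 250  29  30 257]
w1 top0 bow (array([ 0.4925, -0.2869,  0.    ]), np.float64(0.0025150704448612853)) bit (array([ 0.5045, -0.3688, -0.0017]), np.float64(0.00201962482463621))
w1 scene0 bow (array([ 0.4929, -0.2866,  0.0105]), np.float64(0.0009154112552909601)) bit (array([ 0.5043, -0.3663,  0.0023]), np.float64(0.0012388646332566675))
top0 scene0 bow (array([ 0.4913, -0.2847,  0.0077]), np.float64(8.980991625684113e-05)) bit (array([ 0.505 , -0.3676,  0.0037]), np.float64(0.002541494687834124))
```

View pics/dial1.png

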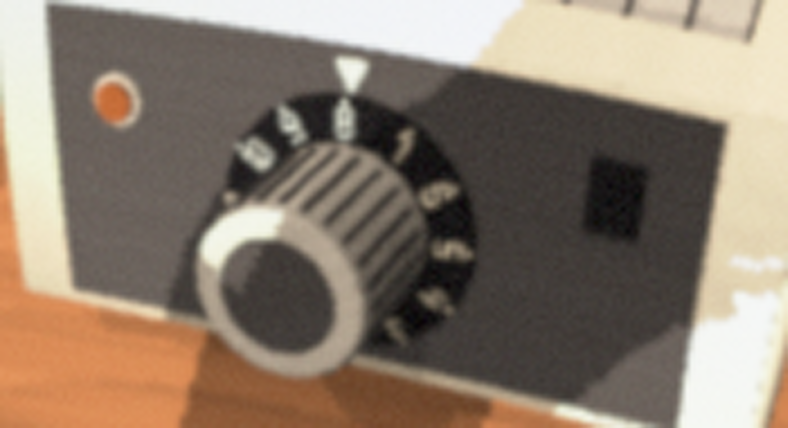

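The dial reads 8 at the index, with 9 and 10 to its left and 7, 6, 5, 4 to its right, so it needs five clicks counter-clockwise to reach 3. The key's middle is at about (0.497, -0.319), with its axis at -81.5°. I'll move above it.

Call:
move_arm --increments '[[[0.0134,0.0217,0],0,1],[[0.0134,0.0217,0],0,1],[[0.0134,0.0217,0],0,1],[[0.0134,0.0217,0],0,1],[[0,0,0],-0.149,0.6],[[0,0,0],-0.149,0.6],[[0,0,0],-0.149,0.6],[[0,0,0],-0.149,0.6],[[0,0,0],-0.149,0.6],[[0,0,0],-0.149,0.6],[[0,0,0.02],-0.149,0.6],[[0,0,0.03],-0.149,0.6],[[0,0,0.03],-0.149,0.6],[[0,0,0.03],-0.149,0.6],[[0,0,0.03],0,0.6],[[0,0,0.03],0,0.6],[[0,0,0],0,0.6],[[0,0,0],0,0.6]]'

```text
time_s: 3.4
eef_pos: [0.4961, -0.3231, 0.1282]
tool_rot: [[-0.14, 0.99, -0.001], [0.99, 0.14, -0.0], [0.0, -0.001, -1.0]]
force: [0.5, -0.6, 1.1]
grip_width: 0.601
gripper_force: 0.0
```

```bash
python3 - <<'E'
from h import *
np.set_printoptions(precision=4,suppress=True)
m=imaging.camera_model('wrist');s=status.get_state();im=imaging.get_image('wrist')
print(s['eef_pos'],s['tool_rot']);np.save('pics/w2.npy',im);np.save('pics/w2m.npy',m,allow_pickle=True)
save('w2',cv2.resize(im,(800,600)))
c,a,l,b,e,st=keyfit(im,m,.005,(.5,-.318,.005),1);print(c,np.degrees(a),l,b,e,st)
im1,m1=np.load('pics/w1.npy'),np.load('pics/w1m.npy',allow_pickle=True).item()
_,_,_,b1,e1,_=keyfit(im1,m1,.005,(.5,-.318,.005),1)
for p,p1 in((b,b1),(e,e1)): print(tri((np.array(m['world_from_camera'])[:3,3],np.array([*p,.005])-np.array(m['world_from_camera'])[:3,3]),(np.array(m1['world_from_camera'])[:3,3],np.array([*p1,.005])-np.array(m1['world_from_camera'])[:3,3])))
E
```

```text
[ 0.4961 -0.3231  0.1282] [[-0.1397  0.9902 -0.0013]
 [ 0.9902  0.1397 -0.0001]
 [ 0.0001 -0.0013 -1.    ]]Traceback (most recent call last):
  File "<stdin>", line 6, in <module>
  File "h.py", line 41, in keyfit
    pf=np.polyfit(t[s],w[s],1);mu=mu+q*np.polyval(pf,0);d=d+q*pf[0];d/=np.linalg.norm(d)
    raise TypeError("expected non-empty vector for x")
TypeError: expected non-empty vector for x
```

View pics/w2.png

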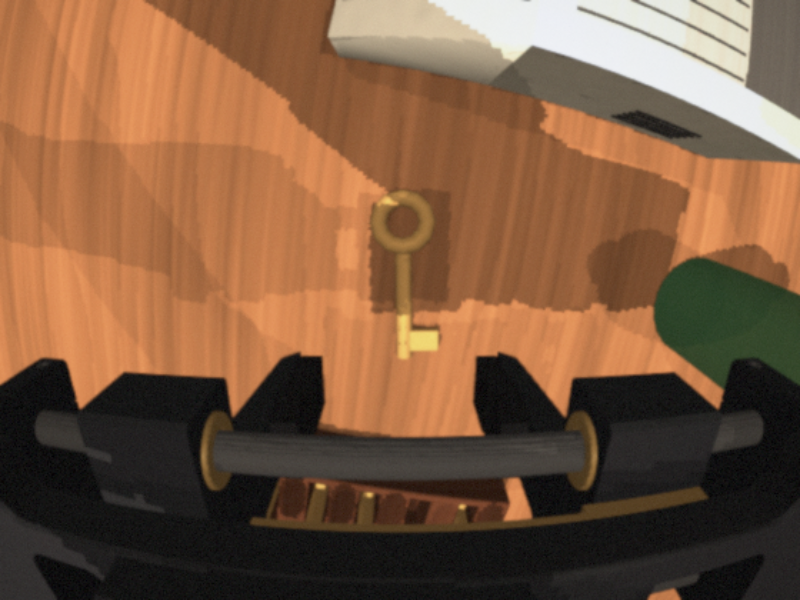

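In this view the key stands upright in the gripper's shadow: bow centre at (402,222), shank line at x≈403, bit end at (403,358). I'll cast those points by hand.

```bash
python3 - <<'E'
from h import *
np.set_printoptions(precision=4,suppress=True)
m=np.load('pics/w2m.npy',allow_pickle=True).item();im1,m1=np.load('pics/w1.npy'),np.load('pics/w1m.npy',allow_pickle=True).item()
S=.7
B=(402.5*S,222*S);E_=(403*S,358*S)
b=onz(m,*B,.005,1);e=onz(m,*E_,.005,1);d=(e-b)/np.linalg.norm(e-b)
print('bow',b,'end',e,'len',np.linalg.norm(e-b),'(74) ang',np.degrees(np.arctan2(d[1],d[0])),'mid',b+d*.034)
B1=(450.5*S,183*S);E1=(539*S,188.5*S)
print(tri(ray(m,*B,1),ray(m1,*B1,1)),tri(ray(m,*E_,1),ray(m1,*E1,1)))
s=status.get_state();R=np.array(s['tool_rot']);tgt=(b+d*.034);print('delta tool',R.T@(tgt+d*.002-s['eef_pos']))
E
```

```text
bow [ 0.4921 -0.2849  0.005 ] end [ 0.5051 -0.3731  0.005 ] len 0.08915528872539301 (74) ang -81.60682804536566 mid [ 0.497  -0.3185  0.005 ]
(array([ 0.4917, -0.2828,  0.0235]), np.float64(0.00011088091856844803)) (array([ 0.5074, -0.375 , -0.0011]), np.float64(0.003941195173764214))
delta tool [0.0027 0.0005 0.1242]
```

Call:
move_arm --increments '[[[0.002,0.0005,0.026],0,0.5],[[0,0,0.026],0,0.5],[[0,0,0.026],0,0.5],[[0,0,0.018],0,0.5],[[0,0,0.008],0,0.5],[[0,0,0],0,0.5],[[0,0,0],0,0.0],[[0,0,0],0,0.0],[[0,0,0],0,0.0],[[0,0,0],0,0.0],[[0,0,0],0,0.0],[[0,0,0],0,0.0]]' --squeeze 30

```text
time_s: 4.65
eef_pos: [0.4973, -0.32, 0.0243]
tool_rot: [[-0.142, 0.99, 0.0], [0.99, 0.142, -0.0], [-0.0, 0.0, -1.0]]
force: [0.6, 0.7, 0.5]
grip_width: 0.012
gripper_force: 0.0
```

```bash
python3 - <<'E'
from h import *
s=status.get_state();print(s['grip_width'],s['gripper_force'],s['time_s'],s['eef_pos'])
m=imaging.camera_model('wrist');im=imaging.get_image('wrist');np.save('pics/w3.npy',im);np.save('pics/w3m.npy',m,allow_pickle=True)
sc=imaging.get_image('scene')
a=cv2.resize(im,(560,420));b=cv2.resize(sc[200:320,130:290],(560,420),interpolation=cv2.INTER_CUBIC)
save('w3',cv2.resize(np.hstack([a,b]),(800,300)))
E
```

```text
0.012274822113578337 0.0 4.65 [ 0.49726758 -0.31995574  0.02433597]
```

View pics/w3.png

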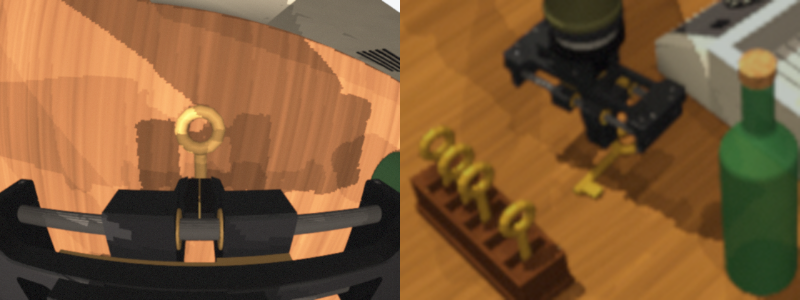

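The fingers look closed around the shank, but the state reports about 1 mm of opening and no force. I'll let another row pass before judging.

Call:
move_arm --increments '[[[0,0,0],0,0.0],[[0,0,0],0,0.0],[[0,0,0],0,0.0]]'

```text
time_s: 5.05
eef_pos: [0.4972, -0.3199, 0.0242]
tool_rot: [[-0.142, 0.99, -0.0], [0.99, 0.142, -0.0], [-0.0, -0.0, -1.0]]
force: [-1.0, -0.2, -0.3]
grip_width: 0.007
gripper_force: 0.0
```

```bash
python3 - <<'E'
from h import *
s=status.get_state();print(s['grip_width'],s['gripper_force'],arm.nose_length,s['force'],s['ft_torque'])
im=imaging.get_image('wrist');np.save('pics/w4.npy',im)
save('w4',cv2.resize(im[120:260,200:360],(800,600),interpolation=cv2.INTER_CUBIC))
E
```

```text
0.006684589740681207 0.0 0.022 [-0.99577516 -0.1827342  -0.29486222] [-0.06044627 -0.07074706 -0.03502854]
```

View pics/w4.png

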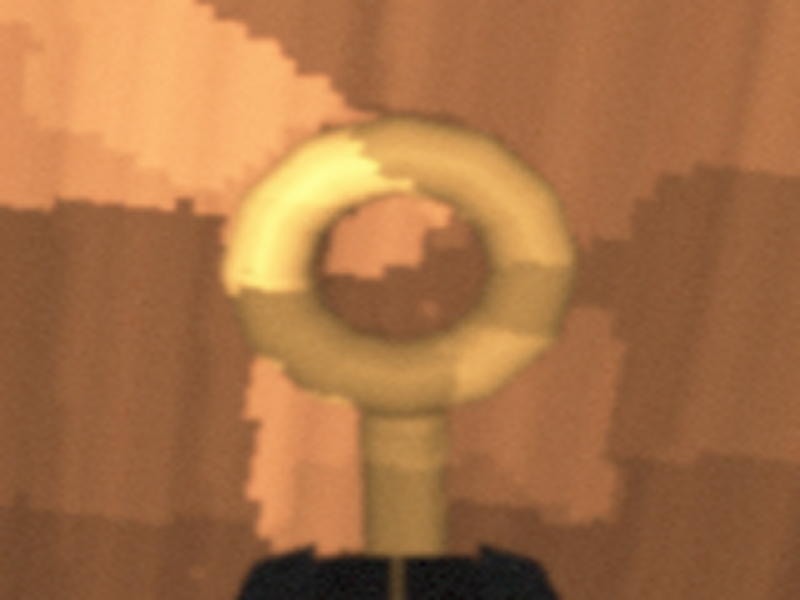

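The key is untouched: its yellow shows through the 1 mm slit, so the fingertips have closed above it. I'll open up and go lower in small steps, watching the force.

Call:
move_arm --increments '[[[0,0,0],0,0.4],[[0,0,0],0,0.4],[[0,0,0],0,0.4],[[0,0,0],0,0.4],[[0,0,0.003],0,0.4],[[0,0,0.002],0,0.4],[[0,0,0.001],0,0.4],[[0,0,0],0,0.4]]'

```text
time_s: 5.9
eef_pos: [0.4971, -0.3198, 0.018]
tool_rot: [[-0.142, 0.99, -0.0], [0.99, 0.142, 0.0], [0.0, -0.0, -1.0]]
force: [0.6, 0.2, 0.5]
grip_width: 0.401
gripper_force: 0.0
```

Call:
move_arm --increments '[[[0,0,0.003],0,0.4],[[0,0,0.002],0,0.4],[[0,0,0],0,0.4]]'

```text
time_s: 6.2
eef_pos: [0.497, -0.3198, 0.0129]
tool_rot: [[-0.142, 0.99, -0.001], [0.99, 0.142, 0.0], [0.0, -0.001, -1.0]]
force: [-0.2, 0.1, -0.7]
grip_width: 0.403
gripper_force: 0.0
```

Call:
move_arm --increments '[[[0,0,0.002],0,0.4],[[0,0,0.001],0,0.4],[[0,0,0],0,0.4]]'

```text
time_s: 6.5
eef_pos: [0.4972, -0.3199, 0.0101]
tool_rot: [[-0.142, 0.99, -0.0], [0.99, 0.142, 0.0], [0.0, -0.0, -1.0]]
force: [-0.6, 0.3, 0.6]
grip_width: 0.403
gripper_force: 0.0
```

Call:
move_arm --increments '[[[0,0,0],0,0.0],[[0,0,0],0,0.0],[[0,0,0],0,0.0],[[0,0,0],0,0.0],[[0,0,0],0,0.0],[[0,0,0],0,0.0]]' --squeeze 30

```text
time_s: 7.1
eef_pos: [0.4973, -0.3199, 0.0103]
tool_rot: [[-0.142, 0.99, 0.0], [0.99, 0.142, -0.0], [-0.0, 0.0, -1.0]]
force: [0.0, 0.6, 0.1]
grip_width: 0.004
gripper_force: 0.0
```

Still closed on nothing. Instead of guessing, I'll measure how high the fingertips really stand, from the tip edge's ray in the wrist camera.

```bash
python3 - <<'E'
from h import *
np.set_printoptions(precision=4,suppress=True)
m3=np.load('pics/w3m.npy',allow_pickle=True).item()
p=np.array([.4972,-.3199,.0242]);R=np.array([[-.142,.99,0],[.99,.142,0],[0,0,-1]])
T=np.array(m3['world_from_camera']);print('cam in tool',R.T@(T[:3,3]-p),'axis',R.T@(-T[:3,2]))
o,d=ray(m3,280,249.5,1)
for x in(0,.009,.018):
    ot=R.T@(o-p);dt=R.T@d;t=(x-ot[0])/dt[0];print('tool x',x,'-> tool pt',ot+t*dt,'world z',(o+t*d)[2])
# key points under w4 (arm unmoved wrt w3): bow outer top / bottom, crop scale 5 / 4.2857
f=lambda u,v:(200+u*160/800,120+v*140/600)
for n,(u,v) in dict(bowtop=(400,115),bowbot=(400,412),L=(225,270),Rr=(575,265),shL=(362,480),shR=(447,480)).items(): print(n,onz(m3,*f(u,v),.005,1))
im=imaging.get_image('wrist');im4=np.load('pics/w4.npy')
m=imaging.camera_model('wrist')
for a in(im4,im):
    print('gray col at u=268,290',a[225:265:2,268].sum(1),a[225:265:2,292].sum(1))
E
```

```text
cam in tool [ 0.0715 -0.0004 -0.1583] axis [-0.2788 -0.0013  0.9603]
tool x 0 -> tool pt [ 0.     -0.      0.0077] world z 0.01653981020000128
tool x 0.009 -> tool pt [ 0.009  -0.0001 -0.0132] world z 0.03742332139330745
tool x 0.018 -> tool pt [ 0.018  -0.0001 -0.0341] world z 0.05830683258661368
bowtop [ 0.4893 -0.2652  0.005 ]
bowbot [ 0.4949 -0.3043  0.005 ]
L [ 0.4728 -0.2879  0.005 ]
Rr [ 0.5114 -0.2817  0.005 ]
shL [ 0.4919 -0.3145  0.005 ]
shR [ 0.5017 -0.3131  0.005 ]
gray col at u=268,290 [457 447 432 417 418 416 418 418 420 410 416 376 195  77  77  77  32  68
  64  45] [322 311 297 299 306 293 239 242 249 245 239 243 173  73  62  56  83  48
  75  66]
gray col at u=268,290 [288 282 281 243 254 264 265 243 229 246 235 233 170  54  68  65  69  57
  67  71] [326 331 329 294 297 267 236 250 251 254 266 269 184  74  59  80  45  70
  79  64]
```

The upper finger blocks may hide the tip, so that edge is inconclusive. A touch on the desk will settle it: I'll open and go down in 2 mm steps until the force reacts.

Call:
move_arm --increments '[[[0,0,0],0,0.35],[[0,0,0],0,0.35],[[0,0,0],0,0.35],[[0,0,0.001],0,0.35],[[0,0,0.001],0,0.35],[[0,0,0],0,0.35]]'

```text
time_s: 7.75
eef_pos: [0.4971, -0.3199, 0.008]
tool_rot: [[-0.142, 0.99, -0.0], [0.99, 0.142, 0.0], [0.0, -0.0, -1.0]]
force: [0.2, 0.3, 0.0]
grip_width: 0.348
gripper_force: 0.0
```

Call:
move_arm --increments '[[[0,0,0.001],0,0.35],[[0,0,0.001],0,0.35],[[0,0,0],0,0.35]]'

```text
time_s: 8.05
eef_pos: [0.4972, -0.3199, 0.0061]
tool_rot: [[-0.142, 0.99, -0.0], [0.99, 0.142, 0.0], [0.0, -0.0, -1.0]]
force: [-0.0, 0.3, -0.5]
grip_width: 0.349
gripper_force: 0.0
```

```bash
python3 - <<'E'
from h import *
s=status.get_state();p=np.array(s['eef_pos']);m=imaging.camera_model('scene');mt=imaging.camera_model('top')
im=imaging.get_image('scene');t=imaging.get_image('top');np.save('pics/s5.npy',im);np.save('pics/t5.npy',t)
def crop(im,u,v,w=50,k=8):
    c=cv2.resize(im[v-w:v+w,u-w:u+w],None,fx=k,fy=k,interpolation=cv2.INTER_CUBIC);return c
u,v=proj(m,p).round().astype(int);c=crop(im,u,v)
R=np.array(s['tool_rot']);print(proj(m,p),proj(m,p+[0,0,.05]))
for z,col in((0,(255,0,0)),(.022,(0,255,255))):
    q=(proj(m,p+R@[0,0,z])-[u-50,v-50])*8+4
    cv2.circle(c,tuple(int(x) for x in q),4,col,-1)
save('s5',c[:600])
E
```

```text
[212.28289444 263.2015983 ] [210.40369739 250.80432507]
```

View pics/s5.png

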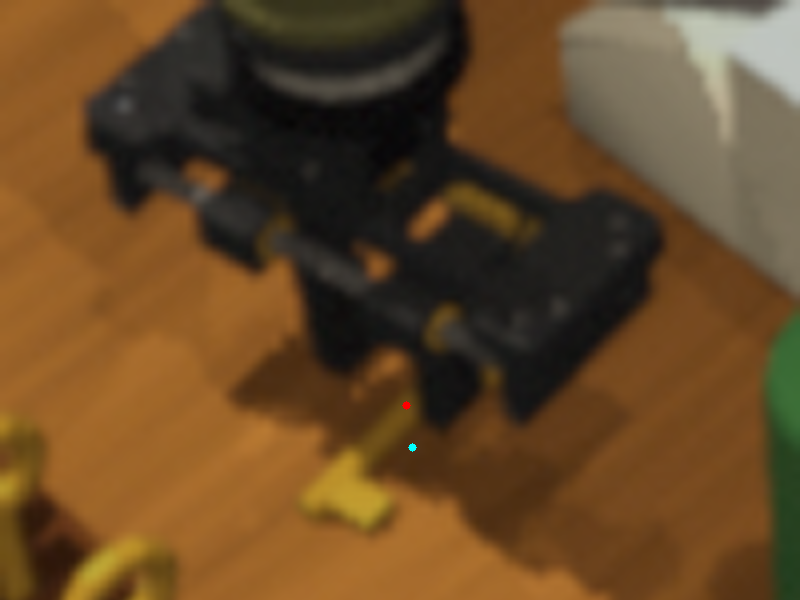

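The tips, at (340,365) and (445,420), sit about 13 mm above the desk although the TCP reads 6 mm. So the fingertips really stand some 7 mm behind the reported TCP, roughly 29 mm higher than the stated nose length implies. I'll keep feeling downward.

Call:
move_arm --increments '[[[0,0,0.002],0,0.35],[[0,0,0.002],0,0.35],[[0,0,0.001],0,0.35],[[0,0,0],0,0.35]]'

```text
time_s: 8.55
eef_pos: [0.4971, -0.3198, 0.001]
tool_rot: [[-0.142, 0.99, -0.0], [0.99, 0.142, 0.0], [0.0, -0.0, -1.0]]
force: [-0.5, -0.1, -0.3]
grip_width: 0.348
gripper_force: 0.0
```

Call:
move_arm --increments '[[[0,0,0.001],0,0.35],[[0,0,0.001],0,0.35],[[0,0,0.001],0,0.35],[[0,0,0],0,0.35]]'

```text
time_s: 8.95
eef_pos: [0.4972, -0.3199, -0.0019]
tool_rot: [[-0.141, 0.99, -0.0], [0.99, 0.141, 0.0], [0.0, -0.0, -1.0]]
force: [-0.1, 0.3, 0.0]
grip_width: 0.349
gripper_force: 0.0
```

Call:
move_arm --increments '[[[0,0,0.001],0,0.35],[[0,0,0.001],0,0.35],[[0,0,0],0,0.35]]'

```text
time_s: 9.25
eef_pos: [0.4972, -0.3199, -0.0039]
tool_rot: [[-0.141, 0.99, -0.0], [0.99, 0.141, 0.0], [0.0, -0.0, -1.0]]
force: [0.7, -0.1, 0.2]
grip_width: 0.349
gripper_force: 0.0
```

Call:
move_arm --increments '[[[0,0,0],0,0.0],[[0,0,0],0,0.0],[[0,0,0],0,0.0],[[0,0,0],0,0.0],[[0,0,0],0,0.0],[[0,0,0],0,0.0]]' --squeeze 30

```text
time_s: 9.85
eef_pos: [0.4977, -0.3201, -0.0024]
tool_rot: [[-0.142, 0.99, 0.001], [0.99, 0.142, -0.001], [-0.001, 0.001, -1.0]]
force: [-1.3, 0.9, 10.9]
grip_width: 0.004
gripper_force: 5.5
```

The fingers rode up on the round shank: 11 N upward, tips near 10 mm. So the tips are about 12 mm above the TCP reading. I'll open and go 6–7 mm lower.

Call:
move_arm --increments '[[[0,0,0],0,0.35],[[0,0,0],0,0.35],[[0,0,0],0,0.35],[[0,0,0.002],0,0.35],[[0,0,0.002],0,0.35],[[0,0,0.001],0,0.35],[[0,0,0],0,0.35]]'

```text
time_s: 10.55
eef_pos: [0.497, -0.3198, -0.0091]
tool_rot: [[-0.142, 0.99, -0.001], [0.99, 0.142, 0.0], [0.0, -0.001, -1.0]]
force: [-0.3, 0.3, 0.3]
grip_width: 0.349
gripper_force: 0.0
```

Call:
move_arm --increments '[[[0,0,0.001],0,0.35],[[0,0,0.001],0,0.35],[[0,0,0],0,0.35]]'

```text
time_s: 10.85
eef_pos: [0.4972, -0.3199, -0.0109]
tool_rot: [[-0.142, 0.99, -0.0], [0.99, 0.142, 0.0], [0.0, -0.0, -1.0]]
force: [1.0, 0.4, -0.3]
grip_width: 0.348
gripper_force: 0.0
```

Call:
move_arm --increments '[[[0,0,0],0,0.0],[[0,0,0],0,0.0],[[0,0,0],0,0.0],[[0,0,0],0,0.0],[[0,0,0],0,0.0]]' --squeeze 25

```text
time_s: 11.35
eef_pos: [0.4973, -0.3199, -0.0107]
tool_rot: [[-0.142, 0.99, 0.0], [0.99, 0.142, -0.0], [-0.0, 0.0, -1.0]]
force: [0.1, 0.4, 1.7]
grip_width: 0.102
gripper_force: 25.0
```

Gripped at last: 9 mm opening with 25 N. The fingers are evidently short of the stated reach, so I'll check from the last scene view how far the gripper's body stands above the tips. That decides how deep I can go in the chamber.

```bash
python3 - <<'E'
from h import *
np.set_printoptions(precision=4,suppress=True)
m=imaging.camera_model('scene');p=np.array([.4972,-.3199,.0061]);R=np.array([[-.142,.99,0],[.99,.142,0],[0,0,-1]])
def tool(u,v,**k):
    o,d=ray(m,162+u/8,213+v/8);ot=R.T@(o-p);dt=R.T@d
    for a,x in k.items():
        i='xyz'.index(a);t=(x-ot[i])/dt[i];return (ot+t*dt)
print('body end low corner at tool y=.0935',tool(520,420,y=.0935))
print('left end low corner y=-.0935',tool(130,205,y=-.0935))
print('tip R',tool(445,425,x=-.009),'tip L',tool(340,370,x=-.009))
print('fingers tops R',tool(425,345,x=-.009),'L',tool(310,270,x=-.009))
E
```

```text
body end low corner at tool y=.0935 [-0.0424  0.0935 -0.0935]
left end low corner y=-.0935 [-0.02   -0.0935 -0.0593]
tip R [-0.009   0.0276 -0.0149] tip L [-0.009  -0.0179 -0.0134]
fingers tops R [-0.009   0.0237 -0.0524] L [-0.009  -0.0242 -0.0593]
```

The body stands about 62 mm above the tips, as described. So the whole gripper sits 34 mm behind the reported TCP, and the tip height is TCP z + 0.012. I'll lift the key and triangulate the box from features seen in both w1 and the top view.

Call:
move_arm --increments '[[[0,0,-0.005],0,0.0],[[0,0,-0.015],0,0.0],[[0,0,-0.03],0,0.0],[[0,0,-0.035],0,0.0],[[0,0,-0.035],0,0.0],[[0,0,-0.035],0,0.0],[[0,0,-0.03],0,0.0],[[0,0,0],0,0.0]]'

```text
time_s: 12.15
eef_pos: [0.4999, -0.3207, 0.1795]
tool_rot: [[-0.141, 0.99, 0.008], [0.99, 0.141, -0.004], [-0.005, 0.008, -1.0]]
force: [1.5, -0.1, -1.1]
grip_width: 0.103
gripper_force: 25.0
```

```bash
python3 - <<'E'
from h import *
np.set_printoptions(precision=4,suppress=True)
m1=np.load('pics/w1m.npy',allow_pickle=True).item();mt=imaging.camera_model('top')
D=dict(TL=((48,5),(93,122)),TR=((725,122),(365,157)),BR=((680,425),(348,272)),BL=((75,290),(83,240)),lamp=((115,100),(121,160)),index=((350,97),(227,148)),sq=((615,198),(327,186)),sleevetop=((290,290),(216,225)))
for n,(a,b) in D.items():
    p,e=tri(ray(m1,70+a[0]/4.5,50+a[1]/4.5,1),ray(mt,200+b[0]/3.6,190+b[1]/3.6));print(n,p,e)
for z in(.105,):
    print('inner front L/R top',[onz(mt,200+u/3.6,190+v/3.6,z) for u,v in((98,93),(370,126))])
    print('outer front edge lip z.053',[onz(mt,200+u/3.6,190+v/3.6,.053) for u,v in((60,250),(375,290))])
# white mask in top: chamber
t=np.load('pics/t5.npy')
print('row profile x=265', t[130:270:3,265].sum(1))
print('row v=200 cols', [(u,int(t[200,u].sum())) for u in range(212,330,3)])
print('row v=160 cols', [(u,int(t[160,u].sum())) for u in range(212,330,3)])
E
```

```text
TL [0.5357 0.0238 0.1035] 0.00032253806220737936
TR [ 0.526  -0.1732  0.1023] 0.00229285659759242
BR [ 0.4468 -0.1691  0.0532] 0.0016019074278546042
BL [0.4549 0.0282 0.0569] 0.0017404453283647195
lamp [0.5116 0.0024 0.091 ] 0.00017222072437882095
index [ 0.5212 -0.0751  0.1034] 0.005335414890806896
sq [ 0.5039 -0.1479  0.092 ] 0.0005999370023723469
sleevetop [ 0.4676 -0.0711  0.1065] 0.0009296806121428156
inner front L/R top [array([0.5568, 0.0221, 0.105 ]), array([ 0.5474, -0.1757,  0.105 ])]
outer front edge lip z.053 [array([0.4475, 0.0453, 0.053 ]), array([ 0.4356, -0.1892,  0.053 ])]
row profile x=265 [326 317 352 583 587 458 371 345 488 515 359 523 408 528 306 322 470 511
 528 545 546 560 589 588 588 589 580 574 560 532 495 596 595 360 272 107
 135 290 351 561 431 365 515 472 374 430 304]
row v=200 cols [(212, 351), (215, 347), (218, 350), (221, 543), (224, 596), (227, 585), (230, 287), (233, 561), (236, 532), (239, 586), (242, 512), (245, 586), (248, 512), (251, 587), (254, 553), (257, 579), (260, 570), (263, 575), (266, 585), (269, 542), (272, 589), (275, 527), (278, 590), (281, 532), (284, 590), (287, 543), (290, 585), (293, 573), (296, 578), (299, 585), (302, 469), (305, 492), (308, 596), (311, 597), (314, 380), (317, 308), (320, 328), (323, 326), (326, 314), (329, 328)]
row v=160 cols [(212, 321), (215, 315), (218, 333), (221, 339), (224, 342), (227, 375), (230, 348), (233, 347), (236, 349), (239, 553), (242, 535), (245, 520), (248, 514), (251, 502), (254, 491), (257, 460), (260, 410), (263, 370), (266, 360), (269, 345), (272, 366), (275, 425), (278, 451), (281, 478), (284, 502), (287, 510), (290, 518), (293, 521), (296, 523), (299, 530), (302, 585), (305, 431), (308, 352), (311, 351), (314, 349), (317, 351), (320, 342), (323, 351), (326, 355), (329, 356)]
```

The panel corners come out at 53–57 mm (low edge) and 102–104 mm (high edge), as they must. Box yaw is -2.75°, origin about (0.571, -0.0775), chamber centre about (0.618, -0.080). I'll carry the key over in stages.

Call:
move_arm --increments '[[[0.03,0.004,0],0,0.0],[[0.03,0.004,0],0,0.0],[[0.03,0.004,0],0,0.0],[[0.03,0.004,0],0,0.0],[[0,0,0],-0.138,0.0],[[0,0,0],-0.138,0.0],[[0,0,0],-0.138,0.0],[[0,0,0],-0.138,0.0],[[0,0,0],-0.138,0.0],[[0,0,0],-0.138,0.0],[[0,0,0],-0.138,0.0],[[0,0,0],-0.138,0.0],[[0,0,0],-0.138,0.0],[[0,0,0],-0.138,0.0],[[0,0,0],0,0.0],[[0,0,0],0,0.0]]'

```text
time_s: 13.75
eef_pos: [0.4956, -0.1989, 0.1739]
tool_rot: [[-0.999, 0.052, -0.001], [0.052, 0.999, 0.0], [0.001, 0.0, -1.0]]
force: [0.2, 0.4, -0.4]
grip_width: 0.101
gripper_force: 25.0
```

Call:
move_arm --increments '[[[-0.0235,0.025,0],0,0.0],[[-0.0235,0.025,0],0,0.0],[[-0.0235,0.025,0],0,0.0],[[-0.0235,0.025,0],0,0.0],[[-0.0235,0.025,0],0,0.0],[[0,0,0],0,0.0],[[0,0,0],0,0.0]]'

```text
time_s: 14.45
eef_pos: [0.6194, -0.079, 0.174]
tool_rot: [[-0.999, 0.049, -0.001], [0.049, 0.999, -0.001], [0.001, -0.001, -1.0]]
force: [-0.8, -0.4, -0.6]
grip_width: 0.098
gripper_force: 25.0
```

```bash
python3 - <<'E'
from h import *
np.set_printoptions(precision=4,suppress=True)
s=status.get_state();p=np.array(s['eef_pos']);R=np.array(s['tool_rot']);m=imaging.camera_model('wrist');im=imaging.get_image('wrist');np.save('pics/w6.npy',im);np.save('pics/w6m.npy',m,allow_pickle=True)
t=imaging.get_image('top');np.save('pics/t6.npy',t);sc=imaging.get_image('scene');np.save('pics/s6.npy',sc)
print(p,s['force'])
def mask(im,m,fish,z):
    k=cv2.inRange(cv2.cvtColor(im,cv2.COLOR_RGB2HSV),(18,110,80),(36,255,255))
    n,l,st,c=cv2.connectedComponentsWithStats(k)
    for i in range(1,n):
        if st[i,4]>25:
            q=np.argwhere(l==i)[:,::-1];P=np.array([R.T@(onz(m,u,v,z,fish)-p) for u,v in q])
            if abs(P[:,:2]).max()<.12: print(st[i],'tool x',P[:,0].min(),P[:,0].max(),'y',P[:,1].min(),P[:,1].max())
z=p[2]+.0107+.005
for a in((im,m,1,z),(t,imaging.camera_model('top'),0,z),(sc,imaging.camera_model('scene'),0,z)): print('-');mask(*a)
O=np.array([.571,-.0775]);X=np.array([.9988,-.048]);Y=np.array([.048,.9988])
for n,x,y,zz in(('inFL',-.0215,.1,.105),('inFR',-.0215,-.1,.105),('floorFL',-.0215,.1,.05)): print(n,proj(m,[*(O+x*X+y*Y),zz],1))
print('im size rows seen; col profile'); 
for u in(200,279,360): print(u,im[0:200:4,u].sum(1))
E
```

```text
[ 0.6194 -0.079   0.174 ] [-0.8403 -0.3611 -0.6467]
-
[ 244  158   73   76 1538] tool x 0.01943917733154361 0.05444592288326697 y -0.016128787341376176 0.016481342681049276
[326 318   6  14  58] tool x -0.038108027882483894 -0.029251049807793267 y 0.024842915208865193 0.028009634855979012
-
[258 189  16  20 156] tool x 0.0067989292589571 0.05512839546940589 y -0.020271726714423437 0.017159900808019227
-
[307 188   9   7  34] tool x -0.02887288783835586 -0.002918619630688621 y -0.008826124557067619 0.005253980816761883
inFL [414.7478 126.081 ]
inFR [141.9392 126.299 ]
floorFL [390.5274 123.8122]
im size rows seen; col profile
200 [411 416 450 181 174 176 178 160 175 181 171 177 172 182 163 176 172 168
 170 177 168 170 177 177 188 519 601 618 572 505 499 501 341 273 281 276
 264 246 240 236 228 228 231 237 281 325 356 373 418 440]
279 [249 246 253 246 253 610 665 445 315 304 321 320 314 307 312 312 205 523
 538 222  90 454 689 503 295 694 713 714 710 712 709 677 375 366 369 407
 627 637 605 456 520 570 501 429 460 645 671 646 526 474]
360 [356 396 445 382 273 292 276 291 269 257 263 265 254 266 267 265 252 261
 255 266 250 275 261 267 271 587 712 712 716 703 700 698 541 476 473 492
 630 665 641 644 637 611 564 555 526 478 434 406 403 407]
```

The key is level in the grip, with the bow end at tool x +54 mm. The chamber's front inner edge falls at row 126 as predicted. I'll lower it now.

Call:
move_arm --increments '[[[0,0,0.03],0,0.0],[[0,0,0.03],0,0.0],[[0,0,0.03],0,0.0],[[0,0,0.025],0,0.0],[[0,0,0.01],0,0.0],[[0,0,0.004],0,0.0],[[0,0,0.002],0,0.0],[[0,0,0],0,0.0]]'

```text
time_s: 15.4
eef_pos: [0.6202, -0.0798, 0.0443]
tool_rot: [[-0.999, 0.049, 0.002], [0.049, 0.999, -0.0], [-0.002, 0.0, -1.0]]
force: [0.1, 0.1, -1.0]
grip_width: 0.098
gripper_force: 25.0
```

Call:
move_arm --increments '[[[0,0,0.001],0,0.0],[[0,0,0.001],0,0.0],[[0,0,0],0,0.0]]'

```text
time_s: 15.7
eef_pos: [0.6197, -0.0798, 0.0416]
tool_rot: [[-0.999, 0.049, 0.001], [0.049, 0.999, -0.0], [-0.001, -0.0, -1.0]]
force: [-0.2, 0.2, -0.7]
grip_width: 0.098
gripper_force: 25.0
```

Call:
move_arm --increments '[[[0,0,0.001],0,0.0],[[0,0,0.001],0,0.0],[[0,0,0],0,0.0]]'

```text
time_s: 16.0
eef_pos: [0.6197, -0.0797, 0.0393]
tool_rot: [[-0.999, 0.049, 0.0], [0.049, 0.999, -0.0], [-0.0, -0.0, -1.0]]
force: [-0.8, -0.5, -0.2]
grip_width: 0.101
gripper_force: 25.0
```

Call:
move_arm --increments '[[[0,0,0],0,0.1],[[0,0,0],0,0.2],[[0,0,0],0,0.3],[[0,0,0],0,0.35],[[0,0,-0.01],0,0.35],[[0,0,-0.03],0,0.35],[[0,0,-0.04],0,0.35],[[0,0,-0.04],0,0.35],[[0,0,-0.04],0,0.35],[[0,0,-0.04],0,0.35],[[0,0,-0.04],0,0],[[0,0,-0.01],0,0],[[0,0,0],0,0],[[0,0,0],0,0]]'

```text
time_s: 17.4
eef_pos: [0.6188, -0.0801, 0.2882]
tool_rot: [[-0.999, 0.049, -0.002], [0.049, 0.999, -0.001], [0.002, -0.001, -1.0]]
force: [0.2, 0.3, -0.9]
grip_width: 0.018
gripper_force: 0.0
```

```bash
python3 - <<'E'
from h import *
np.set_printoptions(precision=4,suppress=True)
s=status.get_state();p=np.array(s['eef_pos']);print(p)
m=imaging.camera_model('wrist');im=imaging.get_image('wrist');np.save('pics/w7.npy',im);np.save('pics/w7m.npy',m,allow_pickle=True)
O=np.array([.571,-.0775]);X=np.array([.9988,-.048]);Y=np.array([.048,.9988])
for n in('wrist','top','scene'):
    f=n=='wrist';mm=m if f else imaging.camera_model(n);i_=im if f else imaging.get_image(n)
    k=cv2.inRange(cv2.cvtColor(i_,cv2.COLOR_RGB2HSV),(18,110,80),(36,255,255))
    c,l,st,ce=cv2.connectedComponentsWithStats(k)
    for i in range(1,c):
        if st[i,4]<20: continue
        P=np.array([onz(mm,u,v,.055,f)[:2]-O for u,v in np.argwhere(l==i)[:,::-1]]);a=P@X;b=P@Y
        if a.min()>-.1 and a.max()<.16 and abs(b).max()<.13: print(n,st[i],'x',a.min(),a.max(),'y',b.min(),b.max())
E
```

```text
[ 0.6188 -0.0801  0.2882]
wrist [280 134  15  23 160] x -0.005079558067900837 0.02159604451616873 y 0.0004524644412949304 0.017312338987895574
top [261 184  13  37 193] x -0.006258041325742247 0.09567717656941871 y -0.017188389210725994 0.019124572536666693
scene [289 213  10  12  69] x -0.008119831772158826 0.030054396426338576 y -0.020152374765896052 0.0160178369281528
scene [266 220  15  11 110] x -0.034255728825630286 0.0034544857618796694 y -0.08353369428270796 -0.0419792737644116
```

The key lies in the chamber: box x from -6 to +96 mm, bow ±19 mm, consistent with lying flat on the floor. Now the lid. I'll pass over its edge and come down behind it.

Call:
move_arm --increments '[[[-0.033,0,0],0,0],[[-0.033,0,0],0,0],[[-0.033,0,0],0,0],[[-0.033,0,0],0,0],[[0,0,0],0,0],[[0,0,0.025],0,0],[[0,0,0.025],0,0],[[0,0,0.025],0,0],[[0,0,0],0,0],[[0,0,0],0,0]]'

```text
time_s: 18.55
eef_pos: [0.7507, -0.0862, 0.2139]
tool_rot: [[-0.999, 0.048, -0.002], [0.048, 0.999, 0.0], [0.002, 0.0, -1.0]]
force: [0.4, -0.8, 0.1]
grip_width: 0.007
gripper_force: 0.0
```

Clear behind the lid. I'll push it forward to about 60°.

Call:
move_arm --increments '[[[0.011,0,0],0,0],[[0.011,0,0],0,0],[[0.011,0,0],0,0],[[0.01,0,0],0,0],[[0.011,0,0],0,0],[[0.011,0,0],0,0],[[0.01,0,0.003],0,0],[[0.01,0,0.003],0,0],[[0.01,0,0.003],0,0],[[0,0,0],0,0]]'

```text
time_s: 19.55
eef_pos: [0.6569, -0.0812, 0.2074]
tool_rot: [[-0.999, 0.048, 0.003], [0.048, 0.999, -0.0], [-0.003, -0.0, -1.0]]
force: [-0.3, 0.5, 1.1]
grip_width: 0.003
gripper_force: 0.3
```

Call:
move_arm --increments '[[[0.009,0,0.004],0,0],[[0.009,0,0.005],0,0],[[0.009,0,0.006],0,0],[[0.008,0,0.007],0,0],[[0.007,0,0.008],0,0],[[0.007,0,0.008],0,0],[[0,0,0],0,0]]'

```text
time_s: 20.25
eef_pos: [0.6063, -0.0793, 0.1663]
tool_rot: [[-0.999, 0.048, -0.002], [0.048, 0.999, -0.001], [0.002, -0.001, -1.0]]
force: [-0.3, 0.4, -0.3]
grip_width: 0.003
gripper_force: 0.0
```

```bash
python3 - <<'E'
from h import *
m=imaging.camera_model('top');t=imaging.get_image('top')
O=np.array([.571,-.0775]);X=np.array([.9988,-.048]);Y=np.array([.048,.9988])
# profile along box x at y=+-90 mm: where is a white lid seen; sample at lid-plane heights for several angles
h=.1235
for th in(90,75,60,45,30,15):
    a=np.radians(th);row=[]
    for r in(.06,.10,.14,.152,.165):
        P=[]
        for y in(-.10,.10):
            q=O+(h-r*np.cos(a)+.014*np.sin(a))*X+y*Y;u,v=proj(m,[*q,.105+r*np.sin(a)+.014*np.cos(a)]);P.append(t[int(round(v)),int(round(u))].tolist())
        row.append(P)
    print(th,row)
E
```

```text
90 [[[82, 78, 45], [177, 116, 48]], [[191, 128, 53], [169, 111, 44]], [[174, 115, 46], [102, 64, 33]], [[173, 115, 47], [134, 87, 38]], [[173, 113, 45], [141, 92, 39]]]
75 [[[93, 89, 50], [182, 121, 51]], [[92, 88, 51], [184, 122, 50]], [[87, 83, 47], [181, 119, 47]], [[87, 83, 47], [181, 119, 47]], [[84, 79, 46], [180, 119, 47]]]
60 [[[101, 97, 56], [63, 62, 62]], [[64, 62, 51], [72, 70, 68]], [[66, 62, 59], [97, 85, 76]], [[60, 56, 52], [123, 88, 64]], [[58, 54, 50], [159, 110, 70]]]
45 [[[70, 65, 61], [67, 65, 65]], [[70, 66, 37], [68, 66, 66]], [[81, 77, 44], [65, 66, 65]], [[81, 77, 45], [65, 64, 64]], [[82, 78, 44], [120, 127, 115]]]
30 [[[66, 63, 39], [68, 67, 65]], [[80, 76, 44], [99, 95, 89]], [[85, 81, 45], [190, 187, 172]], [[84, 80, 44], [192, 192, 185]], [[84, 82, 47], [178, 182, 172]]]
15 [[[74, 72, 40], [68, 67, 66]], [[84, 81, 46], [62, 65, 58]], [[85, 83, 47], [193, 202, 194]], [[86, 82, 45], [193, 202, 195]], [[86, 83, 46], [193, 203, 189]]]
```

```bash
python3 - <<'E'
from h import *
m=imaging.camera_model('scene');t=imaging.get_image('scene');t0=np.load('pics/scene0.npy')
O=np.array([.571,-.0775]);X=np.array([.9988,-.048]);Y=np.array([.048,.9988])
for th in(90,75,60,45,30,15,0):
    a=np.radians(th);row=[]
    for im in(t0,t):
        for r in(.05,.09,.13,.149,.17):
            q=O+(.1235-r*np.cos(a)+.014*np.sin(a))*X+.09*Y;u,v=proj(m,[*q,.105+r*np.sin(a)+.014*np.cos(a)]);row.append(im[int(round(v)),int(round(u))].tolist())
    print(th,'before',row[:5],'now',row[5:])
E
```

```text
90 before [[115, 106, 86], [113, 104, 85], [102, 94, 79], [185, 191, 174], [168, 109, 48]] now [[183, 167, 138], [176, 115, 48], [176, 115, 48], [172, 110, 43], [171, 111, 46]]
75 before [[100, 92, 79], [104, 96, 78], [161, 102, 41], [166, 106, 44], [172, 112, 45]] now [[178, 172, 148], [157, 100, 39], [164, 105, 43], [170, 109, 46], [175, 114, 48]]
60 before [[102, 94, 81], [185, 191, 174], [136, 93, 61], [166, 107, 43], [160, 101, 41]] now [[172, 160, 133], [91, 84, 77], [139, 96, 64], [28, 25, 22], [24, 25, 24]]
45 before [[111, 103, 84], [166, 123, 82], [91, 81, 73], [164, 105, 43], [161, 103, 40]] now [[170, 158, 131], [179, 176, 154], [175, 178, 158], [70, 62, 54], [31, 29, 29]]
30 before [[114, 105, 86], [162, 103, 41], [45, 41, 38], [153, 100, 48], [158, 101, 40]] now [[170, 159, 132], [172, 159, 132], [147, 141, 116], [31, 29, 27], [20, 20, 19]]
15 before [[111, 102, 83], [127, 124, 114], [174, 113, 46], [164, 105, 42], [167, 108, 42]] now [[182, 179, 158], [155, 145, 127], [188, 185, 157], [46, 43, 37], [46, 37, 21]]
0 before [[115, 105, 86], [185, 190, 172], [180, 185, 175], [182, 188, 171], [166, 120, 70]] now [[172, 166, 146], [186, 175, 155], [163, 151, 125], [18, 18, 17], [74, 56, 28]]
```

The lid has left the upright position and now stands around 30–45°. I'll follow it down.

Call:
move_arm --increments '[[[0.006,0,0.009],0,0],[[0.005,0,0.01],0,0],[[0.004,0,0.01],0,0],[[0.003,0,0.01],0,0],[[0.003,0,0.01],0,0],[[0.001,0,0.006],0,0],[[0,0,0],0,0]]'

```text
time_s: 21.05
eef_pos: [0.5845, -0.0784, 0.1109]
tool_rot: [[-0.999, 0.048, -0.003], [0.048, 0.999, -0.001], [0.003, -0.001, -1.0]]
force: [0.2, -0.4, -0.3]
grip_width: 0.008
gripper_force: 0.0
```

Call:
move_arm --increments '[[[0,0,0.002],0,0],[[0,0,0.002],0,0],[[0,0,0],0,0]]'

```text
time_s: 21.35
eef_pos: [0.5857, -0.0782, 0.1082]
tool_rot: [[-0.999, 0.049, 0.0], [0.049, 0.999, -0.0], [-0.0, -0.0, -1.0]]
force: [-0.4, 0.1, 0.5]
grip_width: 0.006
gripper_force: 0.0
```

Call:
move_arm --increments '[[[0,0,0.002],0,0],[[0,0,0.002],0,0]]'

```text
time_s: 21.55
eef_pos: [0.5859, -0.0781, 0.1068]
tool_rot: [[-0.999, 0.049, 0.001], [0.049, 0.999, -0.002], [-0.001, -0.002, -1.0]]
force: [-8.3, -3.1, 32.2]
grip_width: 0.01
gripper_force: 16.3
```

Call:
move_arm --increments '[[[0,0,0.001],0,0],[[0,0,0.001],0,0]]'

```text
time_s: 21.75
eef_pos: [0.5859, -0.0781, 0.1067]
tool_rot: [[-0.999, 0.049, 0.002], [0.049, 0.999, -0.003], [-0.002, -0.003, -1.0]]
force: [-12.4, -3.5, 39.7]
grip_width: 0.003
gripper_force: 19.8
```

The lid is down: 40 N firm against the rim, with tip height 0.1187 m against 0.119 m expected. That also confirms the tip offset. I'll back off and move over the dial.

Call:
move_arm --increments '[[[0,0,-0.02],0,0],[[0,0,-0.04],0,0],[[0.028,0,0],0,1],[[0.028,0,0],0,1],[[0.028,0,0],0,1],[[0.0276,0,0],0,1],[[0,0,0],0,1],[[0,0,0],0,1]]'

```text
time_s: 22.55
eef_pos: [0.4747, -0.0728, 0.1625]
tool_rot: [[-0.999, 0.049, 0.001], [0.049, 0.999, -0.0], [-0.001, -0.0, -1.0]]
force: [0.6, 0.9, 0.2]
grip_width: 0.525
gripper_force: 0.0
```

```bash
cat >> h.py <<'E'
A=np.array([-.5*.9988,.5*.048,.866]);U=np.array([.866*.9988,-.866*.048,.5]);Yb=np.array([.048,.9988,0])
def unwrap(im,m,fish,base,r0=.027,r1=.038,h=.004,n=360,k=8):
    out=np.zeros((k,n))
    g=cv2.cvtColor(im,cv2.COLOR_RGB2GRAY).astype(np.float32)
    for i,r in enumerate(np.linspace(r0,r1,k)):
        q=np.array([proj(m,base+h*A+r*(np.cos(t)*U+np.sin(t)*Yb),fish) for t in np.radians(np.arange(n))],np.float32)
        out[i]=cv2.remap(g,q[None,:,0],q[None,:,1],cv2.INTER_LINEAR)[0]
    return out  # column = degrees counter-clockwise (facing panel) from uphill
E
python3 - <<'E'
from h import *
np.set_printoptions(precision=4,suppress=True)
s=status.get_state();p=np.array(s['eef_pos']);print(p,s['q'],s['force'],s['grip_width'])
m=imaging.camera_model('wrist');im=imaging.get_image('wrist');np.save('pics/w8.npy',im);np.save('pics/w8m.npy',m,allow_pickle=True)
base=np.array([.4895,-.0735,.079])
for f in(.0,.03,.042): print('proj axis',f,proj(m,base+f*A,1),proj(m,base+f*A+.025*Yb,1))
g=cv2.cvtColor(im,cv2.COLOR_RGB2GRAY)
c=proj(m,base+.042*A,1)
x0,y0=int(c[0])-70,int(c[1])-70;roi=g[max(y0,0):y0+140,x0:x0+140]
for mr in(20,28):
    H=cv2.HoughCircles(cv2.medianBlur(roi,3),cv2.HOUGH_GRADIENT,1,15,param1=100,param2=18,minRadius=mr,maxRadius=60)
    print('circles',None if H is None else (H[0][:6]+[x0,max(y0,0),0]))
I=unwrap(im,m,1,base,h=.004).mean(0);print('unwrap /5deg',I[::5].astype(int))
E
```

```text
[ 0.4747 -0.0728  0.1625] [ 0.5803  0.7388 -0.8716  2.0394  0.8395  0.7656  0.705 ] [0.5968 0.8707 0.2044] 0.5246266001831691
proj axis 0.0 [279.3964 229.979 ] [310.9558 229.9049]
proj axis 0.03 [279.4439 222.4347] [315.0459 222.3721]
proj axis 0.042 [279.4665 218.8406] [316.9851 218.7879]
circles [[283.5 216.5  36.1]
 [285.5 233.5  41.6]
 [267.5 214.5  52.7]
 [299.5 213.5  52.6]
 [282.5 200.5  39.4]
 [234.5 221.5  31.3]]
circles [[283.5 217.5  36.3]
 [285.5 233.5  41.6]
 [267.5 214.5  52.7]
 [296.5 208.5  51.7]]
unwrap /5deg [ 89 123  67  34  35  33  45 127  83  30  29  43  97 130  69  54  76  93
 211 232 186 159 171 190 227 224 210 201 203 206 201 196 197 194 197 198
 201 201 209 195 181 183 135 122 117 108 125 130  83  66  56  45  70 112
  63  37  37  39  40  82 111  47  40  40  40  53 102  52  43  44  44  39]
```

The sleeve's top circle is found at (283.5, 217), radius 36, about 3 mm to +y of my estimate. I'll correct for that, grip the sleeve with the jaws across the slope, and turn one stroke of 40° (yaw +).

Call:
move_arm --increments '[[[-0.0007,0.0027,0],0.12,0.75],[[0,0,0],0.12,0.75],[[0,0,0],0.11,0.75],[[0,0,0],0,0.75],[[0,0,0.025],0,0.75],[[0,0,0.025],0,0.75],[[0,0,0.02],0,0.75],[[0,0,0.0105],0,0.75],[[0,0,0],0,0.75]]' --squeeze 20

```text
time_s: 23.5
eef_pos: [0.475, -0.0697, 0.0803]
tool_rot: [[-0.923, 0.386, -0.002], [0.386, 0.923, 0.0], [0.002, -0.0, -1.0]]
force: [-0.6, 0.3, 0.3]
grip_width: 0.75
gripper_force: 0.0
```

Call:
move_arm --increments '[[[0,0,0],0,0.3],[[0,0,0],0,0.3],[[0,0,0],0,0.3],[[0,0,0],0,0.3]]' --squeeze 20

```text
time_s: 23.9
eef_pos: [0.4756, -0.0702, 0.0822]
tool_rot: [[-0.922, 0.388, 0.001], [0.388, 0.922, -0.0], [-0.001, 0.0, -1.0]]
force: [0.6, -1.2, 0.1]
grip_width: 0.586
gripper_force: 19.7
```

Call:
move_arm --increments '[[[0,0,0],-0.1,0.3],[[0,0,0],-0.1,0.3],[[0,0,0],-0.1,0.3],[[0,0,0],-0.1,0.3],[[0,0,0],-0.1,0.3],[[0,0,0],-0.1,0.3],[[0,0,0],-0.1,0.3],[[0,0,0],0,0.3]]'

```text
time_s: 24.7
eef_pos: [0.4754, -0.0699, 0.0824]
tool_rot: [[-0.955, -0.297, 0.001], [-0.297, 0.955, -0.0], [-0.001, -0.0, -1.0]]
force: [-1.5, 0.8, 5.7]
grip_width: 0.583
gripper_force: 21.2
```

Call:
move_arm --increments '[[[0,0,0],0,0.75],[[0,0,0],0,0.75],[[0,0,0],0,0.75]]'

```text
time_s: 25.0
eef_pos: [0.4749, -0.0701, 0.0816]
tool_rot: [[-0.955, -0.296, -0.0], [-0.296, 0.955, -0.0], [0.0, -0.0, -1.0]]
force: [-0.2, -0.3, 0.8]
grip_width: 0.752
gripper_force: 0.0
```

```bash
cat >> h.py <<'E'
BASE=np.array([.4905,-.0708,.079])
def dialread(n):
    m=imaging.camera_model('wrist');im=imaging.get_image('wrist');np.save(f'pics/{n}.npy',im);np.save(f'pics/{n}m.npy',m,allow_pickle=True)
    return unwrap(im,m,1,BASE).mean(0)
E
python3 - <<'E'
from h import *
r=unwrap(np.load('pics/w8.npy'),np.load('pics/w8m.npy',allow_pickle=True).item(),1,BASE).mean(0)
I=dialread('w9');print('ref',r[::5].astype(int));print('now',I[::5].astype(int))
E
```

```text
ref [141  64  40  40  40  41 111  99  41  38  37  79  75 118  60  43  44  59
 132 207 211 113 130 142 177 224 196 204 199 204 212 205 198 197 191 191
 191 192 191 199 196 181 172 139 138 142 143 151 129  99  87  74  99 120
  40  31  31  30  79 122  59  34  36  37  58  92  51  41  43  44  42  91]
now [146  93  90  88  87  95 109 110 116 112 124 134 132 118 110 109 138 167
 164 195 194 137 132 146 204 201 200 203 202 202 212 209 219 222 217 214
 214 195 147 133 118 153 133  90  75  69  76 111  46  33  27  29  87  45
  25  24  23  22  63  58  29  28  38  50  95 109 113 125 124 108 101 109]
```

Call:
move_arm --increments '[[[0,0,-0.03],0,0.75],[[0,0,-0.03],0.1,0.75],[[0,0,-0.02],0.13,0.75],[[0,0,0],0.13,0.75],[[0,0,0],0,0.75],[[0,0,0],0,0.75]]'

```text
time_s: 25.65
eef_pos: [0.4746, -0.0702, 0.1614]
tool_rot: [[-0.998, 0.056, -0.001], [0.056, 0.998, -0.001], [0.001, -0.001, -1.0]]
force: [0.5, 1.0, 0.1]
grip_width: 0.753
gripper_force: 0.0
```

```bash
cat >> h.py <<'E'
def compare(I):
    r=unwrap(np.load('pics/w8.npy'),np.load('pics/w8m.npy',allow_pickle=True).item(),1,BASE).mean(0)
    # visible sector: -100..+80 deg; new(t)=ref(t - rot), rot CCW
    t=np.arange(-95,76);best=[]
    for rot in range(-20,175):
        s=[x for x in t if -95<=x-rot<=75]
        if len(s)>35: best.append((np.corrcoef(I[np.array(s)%360],r[(np.array(s)-rot)%360])[0,1],rot))
    return sorted(best)[::-1][:6]
E
python3 - <<'E'
from h import *
np.set_printoptions(precision=4,suppress=True)
s=status.get_state();print(s['eef_pos'],s['tool_rot'][0])
I=dialread('w10');print(I[::5].astype(int));print(compare(I))
E
```

```text
[ 0.4746 -0.0702  0.1614] [-0.9984  0.0558 -0.0007]
[120  46  40  39  38  39 105 105  41  36  36  34  73 110  68  53  54  73
 137 186 103  97 123 133 203 238 216 195 194 206 209 206 196 196 188 190
 171 133 127 135 136 139 137 136 131 131 138 158 119 104  93  75 123 111
  45  30  30  29  75 113  45  32  33  35  50  92  97  38  40  44  44 100]
[(np.float64(0.9514033240940354), 130), (np.float64(0.9253862912045283), 129), (np.float64(0.9067099145385668), 131), (np.float64(0.8893839032918915), 33), (np.float64(0.8849749377554073), 32), (np.float64(0.8836432399697499), 0)]
```

```bash
cat >> h.py <<'E'
def patches(n):
    W=unwrap(np.load(f'pics/{n}.npy'),np.load(f'pics/{n}m.npy',allow_pickle=True).item(),1,BASE,r0=.026,r1=.039,k=20)
    return W
def score(a,b):
    A_,B_=patches(a),patches(b);out={}
    for j in range(-1,6):
        S=[]
        for k in range(-3,3):
            if not -3<=k-j<=2: continue
            tgt=A_[:,np.arange((k-j)*30-12,(k-j)*30+13)%360].astype(np.float32)[3:-3]
            src=np.take(B_,np.arange(k*30-18,k*30+19),axis=1,mode='wrap').astype(np.float32)
            S.append(float(cv2.matchTemplate(src,tgt,cv2.TM_CCOEFF_NORMED).max()))
        if S: out[j]=(round(np.mean(S),3),[round(x,2) for x in S])
    return out
E
python3 - <<'E'
from h import *
for j,v in score('w8','w10').items(): print(j,v)
E
```

```text
-1 (np.float64(0.794), [0.84, 0.79, 0.87, 0.72, 0.75])
0 (np.float64(0.817), [0.89, 0.94, 0.63, 0.79, 0.99, 0.66])
1 (np.float64(0.956), [0.95, 0.99, 0.95, 0.93, 0.96])
2 (np.float64(0.749), [0.77, 0.67, 0.69, 0.87])
3 (np.float64(0.609), [0.85, 0.71, 0.27])
4 (np.float64(0.389), [0.45, 0.33])
5 (np.float64(0.007), [0.01])
```

The match clearly says one click counter-clockwise, so the dial is now at 7. I'll repeat the same stroke in place.

Call:
move_arm --increments '[[[0,0,0.02],0.12,0.75],[[0,0,0.03],0.12,0.75],[[0,0,0.02],0.1,0.75],[[0,0,0.01],0,0.75],[[0,0,0],0,0.3],[[0,0,0],0,0.3],[[0,0,0],0,0.3],[[0,0,0],0,0.3],[[0,0,0],-0.1,0.3],[[0,0,0],-0.1,0.3],[[0,0,0],-0.1,0.3],[[0,0,0],-0.1,0.3],[[0,0,0],-0.1,0.3],[[0,0,0],-0.1,0.3],[[0,0,0],-0.1,0.3],[[0,0,0],0,0.3],[[0,0,0],0,0.75],[[0,0,0],0,0.75],[[0,0,0],0,0.75]]'

```text
time_s: 27.6
eef_pos: [0.4754, -0.0702, 0.0818]
tool_rot: [[-0.955, -0.296, 0.001], [-0.296, 0.955, -0.0], [-0.001, -0.001, -1.0]]
force: [0.1, -0.5, -0.5]
grip_width: 0.749
gripper_force: 0.0
```

Call:
move_arm --increments '[[[0,0,0],0.14,0.75],[[0,0,0],0.14,0.75],[[0,0,0],0.14,0.75],[[0,0,0],0.14,0.75],[[0,0,0],0.14,0.75],[[0,0,0],0,0.3],[[0,0,0],0,0.3],[[0,0,0],0,0.3],[[0,0,0],0,0.3],[[0,0,0],-0.1,0.3],[[0,0,0],-0.1,0.3],[[0,0,0],-0.1,0.3],[[0,0,0],-0.1,0.3],[[0,0,0],-0.1,0.3],[[0,0,0],-0.1,0.3],[[0,0,0],-0.1,0.3],[[0,0,0],0,0.3],[[0,0,0],0,0.75],[[0,0,0],0,0.75],[[0,0,0],0,0.75]]'

```text
time_s: 29.6
eef_pos: [0.4748, -0.0701, 0.0816]
tool_rot: [[-0.955, -0.296, -0.0], [-0.296, 0.955, -0.0], [0.0, -0.0, -1.0]]
force: [0.1, 1.3, 0.6]
grip_width: 0.75
gripper_force: 0.0
```

Call:
move_arm --increments '[[[0,0,-0.03],0,0.75],[[0,0,-0.03],0.1,0.75],[[0,0,-0.02],0.13,0.75],[[0,0,0],0.13,0.75],[[0,0,0],0,0.75],[[0,0,0],0,0.75]]'

```text
time_s: 30.2
eef_pos: [0.4746, -0.0702, 0.1614]
tool_rot: [[-0.998, 0.056, -0.001], [0.056, 0.998, -0.001], [0.001, -0.001, -1.0]]
force: [0.6, 0.0, 0.2]
grip_width: 0.753
gripper_force: 0.0
```

```bash
python3 - <<'E'
from h import *
s=status.get_state();print(s['eef_pos'],s['tool_rot'][0])
dialread('w11')
for r in('w8','w10'):
    for j,v in score(r,'w11').items(): print(r,j,v)
E
```

```text
[ 0.47462802 -0.07015182  0.16144058] [-9.98441242e-01  5.58087637e-02 -6.83496679e-04]
w8 -1 (np.float64(0.829), [0.79, 0.88, 0.89, 0.89, 0.69])
w8 0 (np.float64(0.764), [0.77, 0.82, 0.7, 0.94, 0.89, 0.46])
w8 1 (np.float64(0.81), [0.86, 0.85, 0.7, 0.87, 0.77])
w8 2 (np.float64(0.737), [0.82, 0.93, 0.5, 0.7])
w8 3 (np.float64(0.643), [0.77, 0.64, 0.52])
w8 4 (np.float64(0.392), [0.28, 0.5])
w8 5 (np.float64(0.247), [0.25])
w10 -1 (np.float64(0.802), [0.75, 0.81, 0.7, 0.88, 0.88])
w10 0 (np.float64(0.829), [0.82, 0.85, 0.85, 0.73, 0.9, 0.81])
w10 1 (np.float64(0.806), [0.89, 0.85, 0.95, 0.6, 0.74])
w10 2 (np.float64(0.9), [0.83, 0.98, 0.95, 0.85])
w10 3 (np.float64(0.64), [0.77, 0.56, 0.6])
w10 4 (np.float64(0.321), [0.2, 0.45])
w10 5 (np.float64(0.117), [0.12])
```

The match to the previous reading says two more clicks, so the dial is at 5. Two more strokes should bring it to 3, and then I'll look.

Call:
move_arm --increments '[[[0,0,0.02],0.12,0.75],[[0,0,0.03],0.12,0.75],[[0,0,0.02],0.1,0.75],[[0,0,0.01],0,0.75],[[0,0,0],0,0.3],[[0,0,0],0,0.3],[[0,0,0],0,0.3],[[0,0,0],0,0.3],[[0,0,0],-0.1,0.3],[[0,0,0],-0.1,0.3],[[0,0,0],-0.1,0.3],[[0,0,0],-0.1,0.3],[[0,0,0],-0.1,0.3],[[0,0,0],-0.1,0.3],[[0,0,0],-0.1,0.3],[[0,0,0],0,0.3],[[0,0,0],0,0.75],[[0,0,0],0,0.75],[[0,0,0],0,0.75]]'

```text
time_s: 32.15
eef_pos: [0.4754, -0.0702, 0.0819]
tool_rot: [[-0.955, -0.296, 0.001], [-0.296, 0.955, -0.0], [-0.001, -0.001, -1.0]]
force: [0.2, 0.2, 0.7]
grip_width: 0.75
gripper_force: 0.0
```

Call:
move_arm --increments '[[[0,0,0],0.14,0.75],[[0,0,0],0.14,0.75],[[0,0,0],0.14,0.75],[[0,0,0],0.14,0.75],[[0,0,0],0.14,0.75],[[0,0,0],0,0.3],[[0,0,0],0,0.3],[[0,0,0],0,0.3],[[0,0,0],0,0.3],[[0,0,0],-0.1,0.3],[[0,0,0],-0.1,0.3],[[0,0,0],-0.1,0.3],[[0,0,0],-0.1,0.3],[[0,0,0],-0.1,0.3],[[0,0,0],-0.1,0.3],[[0,0,0],-0.1,0.3],[[0,0,0],0,0.3],[[0,0,0],0,0.75],[[0,0,0],0,0.75],[[0,0,0],0,0.75]]'

```text
time_s: 34.15
eef_pos: [0.4748, -0.07, 0.0816]
tool_rot: [[-0.955, -0.296, -0.0], [-0.296, 0.955, -0.0], [0.0, -0.0, -1.0]]
force: [-0.5, -0.1, 0.8]
grip_width: 0.745
gripper_force: 0.0
```

Call:
move_arm --increments '[[[0,0,-0.03],0,0.75],[[0,0,-0.03],0.1,0.75],[[0,0,-0.02],0.13,0.75],[[0,0,0],0.13,0.75],[[0,0,0],0,0.75],[[0,0,0],0,0.75]]'

```text
time_s: 34.75
eef_pos: [0.4746, -0.0701, 0.1614]
tool_rot: [[-0.998, 0.056, -0.001], [0.056, 0.998, -0.001], [0.001, -0.001, -1.0]]
force: [-0.4, -0.1, -0.3]
grip_width: 0.751
gripper_force: 0.0
```

```bash
python3 - <<'E'
from h import *
dialread('w12')
for r in('w10','w11'):
    for j,v in score(r,'w12').items(): print(r,j,v)
c=lambda n:cv2.resize(np.load(f'pics/{n}.npy')[145:295,179:379],(400,300),interpolation=cv2.INTER_CUBIC)
save('final',np.vstack([np.hstack([c('w8'),c('w10')]),np.hstack([c('w11'),c('w12')])]))
E
```

```text
w10 -1 (np.float64(0.819), [0.85, 0.64, 0.82, 0.86, 0.92])
w10 0 (np.float64(0.867), [0.9, 0.71, 0.81, 0.92, 0.94, 0.92])
w10 1 (np.float64(0.775), [0.77, 0.72, 0.82, 0.69, 0.86])
w10 2 (np.float64(0.77), [0.76, 0.86, 0.85, 0.61])
w10 3 (np.float64(0.7), [0.81, 0.67, 0.62])
w10 4 (np.float64(0.244), [0.43, 0.06])
w10 5 (np.float64(-0.217), [-0.22])
w11 -1 (np.float64(0.759), [0.89, 0.65, 0.78, 0.78, 0.7])
w11 0 (np.float64(0.83), [0.9, 0.86, 0.82, 0.87, 0.83, 0.7])
w11 1 (np.float64(0.813), [0.65, 0.81, 0.84, 0.8, 0.97])
w11 2 (np.float64(0.897), [0.81, 0.97, 0.96, 0.85])
w11 3 (np.float64(0.578), [0.77, 0.53, 0.43])
w11 4 (np.float64(0.17), [0.52, -0.18])
w11 5 (np.float64(-0.081), [-0.08])
```

View pics/final.png

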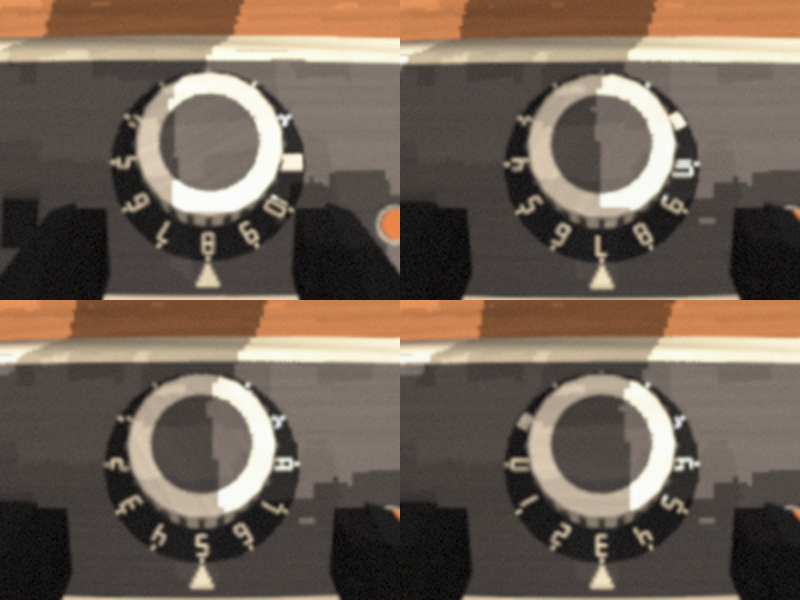

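The last crop, at (600,545), shows 3 exactly at the index; the earlier ones show 8, 7 and 5. I'll raise the arm clear, then check that the bystanders haven't moved and the lid is shut.

Call:
move_arm --increments '[[[0,0,-0.03],0,0.75],[[0.03,0,-0.03],0,0.75],[[0.03,0,-0.03],0,0.75],[[0.02,0,0],0,0.75],[[0,0,0],0,0.75],[[0,0,0],0,0.75]]'

```text
time_s: 35.4
eef_pos: [0.3954, -0.0656, 0.2514]
tool_rot: [[-0.998, 0.058, -0.0], [0.058, 0.998, 0.0], [0.0, 0.0, -1.0]]
force: [0.6, 0.0, 0.2]
grip_width: 0.75
gripper_force: 0.0
```

```bash
python3 - <<'E'
from h import *
np.set_printoptions(precision=3,suppress=True)
t=imaging.get_image('top');s=imaging.get_image('scene');t0=np.load('pics/top0.npy');s0=np.load('pics/scene0.npy')
def shift(a,b,box):
    x,y,w,h=box;T=b[y:y+h,x:x+w];S=a[y-6:y+h+6,x-6:x+w+6];r=cv2.matchTemplate(S,T,cv2.TM_CCOEFF_NORMED);_,v,_,l=cv2.minMaxLoc(r);return l[0]-6,l[1]-6,round(v,3)
for n,b in dict(tankard=(160,130,50,46),doorstop=(155,212,46,48),bottle=(338,134,42,60)).items(): print('top',n,shift(t,t0,b))
for n,b in dict(tankard=(368,178,40,50),bottle=(255,220,38,98)).items(): print('scene',n,shift(s,s0,b))
# lid lip front edge, from the scene and top view: bright/dark boundary along box x at y=+-60 mm, z=.125
m=imaging.camera_model('top');O=np.array([.571,-.0775]);X=np.array([.9988,-.048]);Y=np.array([.048,.9988])
for y in(-.09,.09):
    print(y,[(round(x*1e3),int(t[tuple(proj(m,[*(O+x*X+y*Y),.122]).round().astype(int)[::-1])].sum())) for x in np.arange(-.05,.15,.008)])
m=imaging.camera_model('scene')
for z in(.10,.106,.112,.119,.125,.135,.15): print(z,[s[tuple(proj(m,[*(O+.13*X+y*Y),z]).round().astype(int)[::-1])].sum() for y in(-.06,0,.06)])
st=status.get_state();print(st['eef_pos'],st['force'],st['time_s'])
E
```

```text
top tankard (0, 0, 1.0)
top doorstop (0, 0, 0.966)
top bottle (0, 0, 0.999)
scene tankard (0, 0, 0.999)
scene bottle (0, 0, 0.966)
-0.09 [(-50, 236), (-42, 472), (-34, 524), (-26, 541), (-18, 537), (-10, 578), (-2, 579), (6, 580), (14, 582), (22, 581), (30, 581), (38, 581), (46, 581), (54, 581), (62, 581), (70, 581), (78, 580), (86, 581), (94, 581), (102, 581), (110, 579), (118, 578), (126, 394), (134, 312), (142, 334)]
0.09 [(-50, 160), (-42, 417), (-34, 372), (-26, 422), (-18, 414), (-10, 496), (-2, 541), (6, 580), (14, 580), (22, 580), (30, 581), (38, 580), (46, 579), (54, 580), (62, 581), (70, 581), (78, 580), (86, 578), (94, 579), (102, 580), (110, 579), (118, 580), (126, 453), (134, 333), (142, 334)]
0.1 [np.uint64(307), np.uint64(407), np.uint64(344)]
0.106 [np.uint64(388), np.uint64(474), np.uint64(363)]
0.112 [np.uint64(390), np.uint64(363), np.uint64(304)]
0.119 [np.uint64(355), np.uint64(411), np.uint64(379)]
0.125 [np.uint64(529), np.uint64(446), np.uint64(543)]
0.135 [np.uint64(556), np.uint64(559), np.uint64(559)]
0.15 [np.uint64(558), np.uint64(560), np.uint64(559)]
[ 0.396 -0.065  0.251] [0.638 0.837 0.49 ] 35.5
```

```bash
python3 -c "
from cell import arm
print(arm.finish_job())"
```

```text
the job is handed in; nothing more can be done
None
```

The brass key lies flat in the steriliser, the lid was then pushed fully shut, and the minutes sleeve reads 3 at its click; the bottle, tankard and doorstop haven't moved, and I handed the job in at about 35.5 s.

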